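# Stow the sample cups in the dry box

## Robot

A 6-joint arm with a two-finger parallel gripper is mounted at the origin on the work surface. World frame = base frame: x ahead of the robot, y to its left, z up, the work surface at z = 0. Lengths are in mm, angles in rad, forces in N, time in s.
With the tool pointing down it reaches from about 250 to 850 mm from the base axis. Payload 12.5 kg.
Tool frame: the origin (TCP) lies at the very end of the fingers, on their centre line; the grasp point (between the pads) lies arm.pinch_z behind it (arm.pinch_z is the distance from the TCP to the grasp point, in mm); z points along the fingers, y is the line along which they close (so a half turn about z gives the same grasp; the last joint's range is limited). The gripper opens to 93 mm and grips with 3 to 60 N. Pads are 15 mm wide; open, the fingers measure 128 mm over their backs; the gripper's body (75 mm by 188 mm) begins 65 mm behind the grasp point.
Start: joints at [1.057, 0.351, 1.652, -0, 1.139, -0.085], TCP at [228.647, 500.205, 197.633] pointing down, gripper open.
Joint ranges: [-2.75, 2.75], [-0.79, 2.1], [0.01, 2.65], [-1.57, 4.71], [0.07, 3.14], [-2.87, 2.87]. Speed limits (rad/s): [2.22, 2.22, 2.79, 3.14, 3.14, 3.14].

## Interface

Orientations are given as a rotation vector (axis times angle).
In Python, from workcell import arm gives the robot as it stands.
- The arm moves only by the shell command python3 shift.py [OPENING] [FORCE], which reads ROWS from standard input. ROWS is 1 to 5 rows, parted by semicolons, with the numbers parted by spaces; each row has 4 numbers: dx, dy, dz in units of 50 mm, then a turn about the tool's z in units of 0.25 rad; each row is the pose to reach, as a shift and turn from the pose commanded when the command began, along the tool's axes at that moment; what a row does not reach only later rows make up. A row lasts 1/10 s, in which the tool goes at most 50 mm and 0.15 rad, less where a joint would pass 70% of its speed; a pose out of reach is approached as far as the arm can. OPENING is the finger opening in mm, set as the command begins (- or left out keeps the last). The fingers move at their own pace and stop on an object; FORCE is the grip in N (left out, the last holds). Time passes only in rows, so rows that do not move let the fingers close. It prints the time, the measured TCP pose, the force, the opening and the grip force at its end. Input that does not fit is refused with a message, and nothing moves.
- arm.observe(): the state, without advancing time (a new reading comes with each control period).
- arm.read_camera(name): name is "side" or "top" or "wrist"; returns the picture (400x640x3 uint8, red, green, blue); there is no depth.
- arm.calibration(name): a dict with "mtx" (3x3 intrinsics, pixels), "k1" (the pictures are not rectified: a ray, as slopes to the right and down, at radius r is drawn at 1 + k1 r^2 times it, then the intrinsics apply), "rvec" (rotation vector, rad) and "tvec" (3), from world to camera coordinates, as OpenCV has them. Camera axes: x right, y down, z forward; pixel columns grow to the right and rows downward; lengths in mm; the calibration is good to about 2 mm. A picture is of the moment at which its call begins: read the wrist's pose just before it. calibration takes no time and is no camera call; for the wrist camera it gives the pose at the moment of the call.
- arm.finish_job(): hands the job in; it is judged then, once.
The state is a dict: "time_s": time; "joints": joint angles; "joint_velocities": joint speeds; "joint_efforts": joint torques, N m; "tool_pos": TCP position; "ee_rot": TCP orientation; "wrist_force": force on the tool from outside, world axes, zero at the start; "torque": the same for the moment, N m; "grip_width": finger opening in mm; "grasp_force": force on a finger pad.
Only numpy, scipy, OpenCV 4.12 (cv2) and the standard library are available. Lean on these libraries where they do the work, as an engineer would, in place of code of your own. Each camera call takes 0.05 s, during which the arm holds its last target. There are 200 camera calls.

## Task

Put the rinsed blue sample cups away in the dry box: press the red catch and keep a finger over the lid so that it rises under control instead of flying open, then nest every cup from the tray fully home, one in another, in the cup that already stands in the box, and stand the desiccant canister upright on the box floor beside the stack. Then press the lid shut until the catch holds it. Leave the conical flask, the cuvette case and the black cap where they are.

Things in the scene. Friction and masses are not known exactly. Their poses are not given: they have to be found in the camera images.
- dry_box: white dry storage box, 176 mm deep (x), 216 wide (y), 126 high, fixed to the bench, walls and floor 5 mm (inside 166 x 206, 121 deep); origin at the centre of its underside, -x points out of its front, where the catch is, +x to the hinge, z up. cup0 stands in its +y half, about 42 mm from the middle; the -y half is for the canister
- lid (a joint): sprung lid of the dry box (180 x 216 x 10 mm frame, clear pane), hinged on the back (+x) wall; opening angle in rad, 0.003 = shut and caught, 1.6 = open at its stop, upright. Its spring (2 N at the front edge when shut, fading) opens it and holds it open. Let go at the catch it flies up at over 4 rad/s; held back to 0.7 rad it goes on by itself at under 2.5
- hinge (a point): middle of the lid's hinge axis (the axis runs along the box's y), on the dry box, 88 mm behind the box's centre and 127 mm above its underside; the shut lid's top is 10 mm above it
- lid_edge (a point): middle of the lid's front edge, on its upper face, 180 mm from the hinge axis; moves with the lid
- catch (a joint): how far the catch button is pressed, m: 0 = out, 0.006 = bottomed. About 1.2 N starts it, 4 N bottoms it; the lid is let go at 3 to 4 mm. To shut: the lid pressed fully down (6 to 12 N at the middle of its front edge) pushes the catch's hook aside, the button dipping meanwhile, and is caught once it is right down (below 0.004 rad)
- catch_top (a point): centre of the top of the red push button (25 mm across), in a 52 mm wide block on the box's front, 25 mm in front of the shut lid's front edge; pressed straight down. Its top is 10 mm above the shut lid's top when out, 4 mm when bottomed: of two level fingertips one can press it while the other hangs just over the lid, 30 to 60 mm behind the edge
- cup0: blue tapered rigid plastic cup, open at the top, 52 mm across the rim, 32 mm across the foot, 48 mm high, walls 2 mm, 35 g; origin at the centre of its underside, z up. Its floor is 15 mm above its underside, so a cup fully home in another stands 15 mm above it. This one stays in the dry box as the bottom of the stack, its foot in an 8 mm high round seat fixed to the floor
- tray: low white tray, 250 (x) by 290 (y) mm, rim 16 mm high, floor 4 mm thick, fixed; origin at the centre of its underside. The other cups, the canister and a black screw cap stand in it
- canister: desiccant canister, a squat aluminium tin with an orange pierced top, 50 mm across, 40 mm high, about 110 g; origin at the centre of its underside, z up
- cap: black screw cap in the tray, 30 mm across, 14 mm high; not part of the job; origin under its centre
- flask_a: stoppered conical flask of amber liquid, 84 mm across, 150 mm high, on the bench behind box and tray; not part of the job; origin under its centre
- cuvette_case: dark cuvette case, 150 (x) x 70 x 53 mm high, on the bench between box and tray, nearest the robot; not part of the job; origin under its centre
- cup1: blue tapered rigid plastic cup, open at the top, 52 mm across the rim, 32 mm across the foot, 48 mm high, walls 2 mm, 35 g; origin at the centre of its underside, z up. Its floor is 15 mm above its underside, so a cup fully home in another stands 15 mm above it. Starts upright in the tray; two to four of cup1 to cup4 are there, the others absent
- cup2: blue tapered rigid plastic cup, open at the top, 52 mm across the rim, 32 mm across the foot, 48 mm high, walls 2 mm, 35 g; origin at the centre of its underside, z up. Its floor is 15 mm above its underside, so a cup fully home in another stands 15 mm above it. Starts upright in the tray; two to four of cup1 to cup4 are there, the others absent
- cup3: blue tapered rigid plastic cup, open at the top, 52 mm across the rim, 32 mm across the foot, 48 mm high, walls 2 mm, 35 g; origin at the centre of its underside, z up. Its floor is 15 mm above its underside, so a cup fully home in another stands 15 mm above it. Starts upright in the tray; two to four of cup1 to cup4 are there, the others absent
- cup4: blue tapered rigid plastic cup, open at the top, 52 mm across the rim, 32 mm across the foot, 48 mm high, walls 2 mm, 35 g; origin at the centre of its underside, z up. Its floor is 15 mm above its underside, so a cup fully home in another stands 15 mm above it. Starts upright in the tray; two to four of cup1 to cup4 are there, the others absent

How it is judged:
By the outcome, as a careful person would: the job done as asked, in the order asked, and still so for the second after the job is handed in, with the robot touching nothing.
Of cup1, cup2, cup3, cup4 only 2 to 4 are there at a start; the rules pass over those that are not, and their reading is None.
At some moment in a run one of canister may be knocked a few centimetres aside while the robot is not near it.
Once in a run the grip may slacken for a moment while it holds something.
It also fails if it takes over 210 s, if anything falls off the work surface, if the arm or the gripper's body presses on something with over 40 N, if the wrist force passes 120 N, or if a joint passes its speed limit or range.

## Working session

There is one attempt and no reset: what is moved stays moved. The work goes in short steps, Python scripts to look and compute and a shell command to move; the robot and the scene stay as the last step left them, time stands still between calls to the robot, and variables do not carry over. Pictures are saved under pics/ and viewed, at most 14 in all, crops included, and the job is handed in when it is done.

```bash
ls; mkdir -p pics
python3 - <<'E'
from workcell import arm
import cv2,numpy as np
o=arm.observe(); print(o); print(arm.pinch_z)
for n in("top","side","wrist"):
    c=arm.calibration(n); print(n,{k:np.round(v,3).tolist() for k,v in c.items()})
    cv2.imwrite(f"pics/a_{n}.png",arm.read_camera(n)[:,:,::-1])
E
```

```text
pics
shift.py
workcell.py
{'time_s': 0.0, 'joints': array([ 1.05741819e+00,  3.51222364e-01,  1.65242784e+00,  1.86873115e-05,
        1.13904272e+00, -8.45507614e-02]), 'joint_velocities': array([-0.00092361, -0.00233628, -0.00039495,  0.00108084,  0.00206993,
       -0.0001211 ]), 'joint_efforts': array([-3.29296228e-03, -4.97317994e+01, -2.85261118e+01,  6.97586965e-02,
        2.56676541e-02, -8.96869642e-05]), 'tool_pos': array([228.46581035, 499.9146634 , 197.1075966 ]), 'ee_rot': array([-6.68390572e-01, -3.06931879e+00,  1.64360728e-03]), 'wrist_force': array([-0.27505566, -0.54266661, -0.01240078]), 'torque': array([ 0.01420854,  0.01788598, -0.00558628]), 'grasp_force': 0.0, 'grip_width': 92.76540591894795}
18.8
top {'mtx': [[379.951, 0.0, 318.396], [0.0, 379.951, 202.565], [0.0, 0.0, 1.0]], 'k1': -0.063, 'rvec': [2.122, -2.113, 0.208], 'tvec': [0.64, 589.521, 937.448]}
side {'mtx': [[486.817, 0.0, 318.58], [0.0, 486.817, 207.568], [0.0, 0.0, 1.0]], 'k1': 0.029, 'rvec': [2.548, -0.334, 0.082], 'tvec': [-557.638, 200.741, 1097.061]}
wrist {'mtx': [[338.95, 0.0, 319.704], [0.0, 338.95, 198.06], [0.0, 0.0, 1.0]], 'k1': -0.007, 'rvec': [-2.419, -1.553, -0.236], 'tvec': [-549.751, -35.231, 393.094]}
```
View pics/a_top.png

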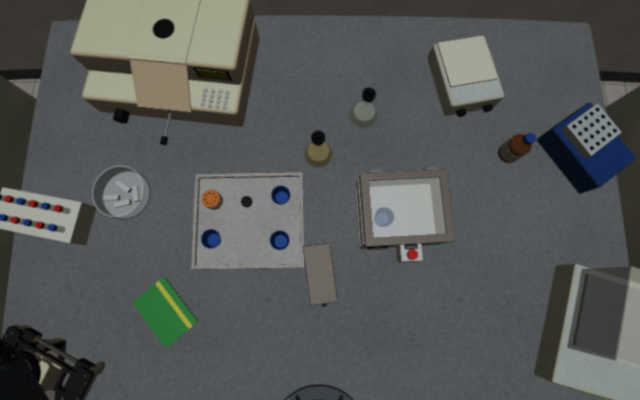

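View pics/a_side.png

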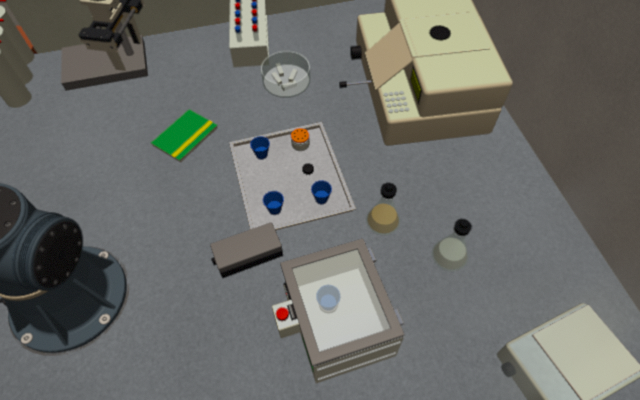

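Top view: three cups at (281,195), (211,239) and (280,240), the orange canister at (212,199), the cap at (247,202), the catch at (411,254), and cup0 through the pane at (383,216). The side view shows the same.

Create h.py:
```python
from workcell import arm
import cv2,numpy as np
from scipy.spatial.transform import Rotation as R
def cam(n):
    c=arm.calibration(n); return c["mtx"],np.array([c["k1"],0,0,0.]),cv2.Rodrigues(np.array(c["rvec"],float))[0],np.array(c["tvec"],float)
def ray(c,uv):
    K,d,Rm,t=c; p=cv2.undistortPoints(np.array(uv,float).reshape(-1,1,2),K,d).reshape(-1,2)
    v=np.c_[p,np.ones(len(p))]@Rm; return -Rm.T@t, v/np.linalg.norm(v,axis=1)[:,None]
def plane(c,uv,z):
    o,v=ray(c,uv); return o+v*((z-o[2])/v[:,2])[:,None]
def tri(c1,a,c2,b):
    o1,v1=ray(c1,a);o2,v2=ray(c2,b);v1=v1[0];v2=v2[0]
    s=np.linalg.lstsq(np.c_[v1,-v2],o2-o1,rcond=None)[0]; p,q=o1+s[0]*v1,o2+s[1]*v2
    return (p+q)/2,np.linalg.norm(p-q)
def proj(c,P):
    K,d,Rm,t=c; return cv2.projectPoints(np.array(P,float).reshape(-1,1,3),cv2.Rodrigues(Rm)[0],t,K,d)[0].reshape(-1,2)
RNG={"blue":((100,110,30),(125,255,255)),"orange":((5,150,120),(18,255,255)),"red":((0,180,120),(4,255,255))}
def blobs(img,col,amin=25):
    m=cv2.inRange(cv2.cvtColor(img,cv2.COLOR_RGB2HSV),*map(np.array,RNG[col]))
    m=cv2.morphologyEx(m,cv2.MORPH_CLOSE,np.ones((3,3)))
    n,l,s,c=cv2.connectedComponentsWithStats(m)
    return [(c[i].round(1).tolist(),s[i].tolist()) for i in range(1,n) if s[i][4]>=amin],l
def tool():
    o=arm.observe(); return o["tool_pos"],R.from_rotvec(o["ee_rot"]).as_matrix()
def go(target,yaw=None):
    "shift in tool axes from the measured pose; yaw = wanted direction of tool y in world (mod pi)"
    p,Rm=tool(); d=Rm.T@(np.array(target)-p); t=0
    if yaw is not None:
        b=Rm.T@[np.cos(yaw),np.sin(yaw),0]; t=np.arctan2(-b[0],b[1]); t=(t+np.pi/2)%np.pi-np.pi/2
    print("tcp",p.round(1),"shift",d.round(1),"turn",round(t,3))
```

Run:
```python
from h import *
I={n:cv2.imread(f"pics/a_{n}.png")[:,:,::-1].copy() for n in("top","side","wrist")}
C={n:cam(n) for n in I}
for n in I:
    for col in RNG: print(n,col,blobs(I[n],col)[0])
p,Rm=tool(); print(Rm.round(3))
print(proj(C["side"],p),proj(C["top"],p))
K,d,Rw,t=C["wrist"]; o=-Rw.T@t; print("wrist cam in tool",Rm.T@(o-p),"axes",(Rm.T@Rw.T).round(3))
print("catch",tri(C["top"],[411.5,254],C["side"],[282.5,313.5]))
```

```text
top blue [([597.3, 153.5], [550, 103, 85, 84, 1948]), ([529.9, 137.8], [525, 133, 11, 11, 95]), ([280.3, 194.6], [272, 186, 18, 18, 256]), ([20.0, 200.8], [16, 198, 9, 6, 37]), ([44.6, 205.6], [41, 203, 8, 6, 39]), ([2.5, 217.1], [0, 215, 7, 5, 30]), ([26.3, 222.1], [23, 220, 8, 5, 34]), ([51.5, 227.2], [48, 225, 8, 6, 37]), ([210.4, 238.5], [202, 230, 18, 18, 265]), ([279.2, 239.8], [270, 231, 19, 19, 272])]
top orange [([210.3, 198.1], [202, 190, 17, 17, 228])]
top red [([412.1, 253.8], [408, 250, 9, 8, 54])]
side blue [([254.2, 19.3], [252, 17, 5, 6, 25]), ([237.3, 28.2], [235, 25, 5, 7, 26]), ([259.9, 146.3], [250, 137, 19, 22, 300]), ([321.1, 191.0], [312, 181, 20, 23, 328]), ([273.2, 201.6], [263, 192, 21, 22, 333])]
side orange [([24.3, 36.2], [17, 26, 15, 22, 84]), ([299.6, 135.1], [291, 128, 18, 15, 212])]
side red [([281.9, 313.3], [277, 308, 11, 12, 102])]
wrist blue [([259.4, 393.4], [246, 386, 25, 14, 270])]
wrist orange [([105.5, 337.0], [103, 330, 6, 14, 49]), ([107.7, 366.6], [102, 359, 13, 14, 62]), ([531.5, 366.8], [526, 359, 11, 14, 67])]
wrist red []
[[-0.909  0.416 -0.   ]
 [ 0.416  0.909 -0.001]
 [ 0.    -0.001 -1.   ]]
[[131.98764121  62.77211232]] [[ 87.00668322 353.37145685]]
wrist cam in tool [  83.83089768    0.53970153 -187.54917332] axes [[-0.001 -0.954 -0.3  ]
 [ 1.    -0.    -0.001]
 [ 0.001 -0.3    0.954]]
catch (array([ 450.90282354, -216.16922197,  140.23737584]), np.float64(0.003491206413023044))
```

Run:
```python
from h import *
T,S=cam("top"),cam("side")
I={n:cv2.imread(f"pics/a_{n}.png")[:,:,::-1].copy() for n in("top","side")}
def rim(n,uv):   # circle-ish rim: ellipse of blob in top; upper part in side
    return uv
for nm,a,b in (("cA",(280.5,194.5),(321.5,187)),("cB",(210.5,238.5),(260,143)),("cC",(279.5,240),(273.5,198)),("can",(210.3,198.1),(299.6,135.1)),("cup0",(383.5,216.5),(328.5,296))):
    print(nm,plane(T,[a],52)[0].round(1),plane(S,[b],52)[0].round(1),tri(T,a,S,b))
print("cap",plane(T,[(247,202)],18)[0]); print("flask",tri(T,(318,137),S,(388,190))); print("flask2",tri(T,(369,94),S,(462,227)))
print("lid corners",plane(T,[(360,171),(450,169),(454,241),(365,248)],137).round(0))
go([500,150,350],np.pi/2)
```

```text
cA [612.1 103.6  52. ] [613.2 108.4  52. ] (array([611.10097345, 102.83616356,  59.8925982 ]), np.float64(1.4155642673416153))
cB [494.2 283.5  52. ] [494.9 285.8  52. ] (array([494.26553883, 282.48897618,  55.76791048]), np.float64(0.8468147976916419))
cC [491.5 103.4  52. ] [493.2 107.4  52. ] (array([491.87167366, 102.79585498,  58.53626303]), np.float64(2.043065221694743))
can [601.7 290.3  52. ] [600.7 285.   52. ] (array([602.81056361, 292.83149265,  43.15592394]), np.float64(1.4071910384652253))
cup0 [ 554.2 -167.8   52. ] [ 554.5 -169.5   52. ] (array([ 554.74677037, -168.32023239,   49.07979728]), np.float64(0.2005133678540299))
cap [598.29401714 198.40303959  18.        ]
flask (array([739.93958239,   4.55708807, 135.93865082]), np.float64(2.5484847036649034))
flask2 (array([ 858.17985212, -126.115093  ,  135.98539359]), np.float64(2.335643112827461))
lid corners [[ 653.  -99.  137.]
 [ 660. -322.  137.]
 [ 482. -320.  137.]
 [ 465. -107.  137.]]
tcp [228.5 500.  197.2] shift [-392.4 -205.5 -152.6] turn -0.429
```

Run:
```python
import cv2
a=cv2.imread("pics/a_top.png")[155:275,340:470]; b=cv2.imread("pics/a_side.png")[225:385,260:410]
a=cv2.resize(a,(480,443),interpolation=cv2.INTER_CUBIC)[:440,:400]
b=cv2.resize(b,(400,440),interpolation=cv2.INTER_CUBIC)
cv2.imwrite("pics/crop1.png",cv2.hconcat([a,b]))
```

```text
(no output)
```

Units first: shifts go in units of 50 mm and turns go in units of 0.25 rad. So -20 mm is -0.4, -0.429 rad is -1.716.

```bash
echo '0 0 -0.4 -0.6;0 0 -0.4 -1.2;0 0 -0.4 -1.716' | python3 shift.py
echo '-0.7 -0.7 0 0;-1.4 -1.4 0 0;-2.1 -2.1 0 0;-2.8 -2.8 0 0;-3.2 -3.2 0 0' | python3 shift.py
echo '-0.7 -0.7 0 0;-1.4 -1.4 0 0;-2.1 -2.1 0 0;-2.8 -2.8 0 0;-3 -3 0 0' | python3 shift.py
echo '0 0 0 0;0 0 0 0' | python3 shift.py
cat > look.py <<'E'
import sys
from h import *
n=sys.argv[1]; c=cam("wrist"); im=arm.read_camera("wrist"); cv2.imwrite(f"pics/{n}.png",im[:,:,::-1])
np.savez(f"pics/{n}.npz",K=c[0],d=c[1],R=c[2],t=c[3])
for col in RNG: print(col,blobs(im,col,150)[0])
E
python3 look.py w1
echo '0 -0.8 0 0;0 -1.6 0 0;0 -1.6 0 0;0 -1.6 0 0' | python3 shift.py
python3 look.py w2
```

```text
time_s: 0.45
tool_pos: [228.7, 500.3, 217.9]
ee_rot: [-0.01, 3.141, 0.0]
wrist_force: [0.4, -1.0, 0.2]
grip_width: 92.8
grasp_force: 0.0
time_s: 0.95
tool_pos: [390.5, 337.9, 217.6]
ee_rot: [0.002, 3.141, -0.001]
wrist_force: [0.2, 0.5, 0.3]
grip_width: 92.9
grasp_force: 0.0
time_s: 1.45
tool_pos: [541.1, 187.0, 217.2]
ee_rot: [0.005, 3.141, -0.001]
wrist_force: [0.1, 0.3, -0.8]
grip_width: 93.0
grasp_force: 0.0
time_s: 1.65
tool_pos: [538.0, 190.8, 217.3]
ee_rot: [0.0, -3.141, -0.0]
wrist_force: [-0.6, -0.5, -0.6]
grip_width: 93.4
grasp_force: 0.0
blue [([240.1, 127.2], [211, 103, 50, 51, 1510]), ([411.2, 130.4], [386, 106, 51, 50, 1976]), ([245.6, 233.4], [221, 211, 46, 46, 1492])]
orange [([409.1, 225.0], [389, 207, 42, 39, 1171])]
red []
time_s: 2.1
tool_pos: [538.2, 111.1, 217.9]
ee_rot: [-0.001, 3.141, 0.001]
wrist_force: [0.4, -0.2, 0.5]
grip_width: 93.0
grasp_force: 0.0
blue [([313.2, 127.6], [289, 103, 50, 50, 1964]), ([486.4, 129.8], [457, 106, 58, 50, 2136]), ([313.8, 234.1], [292, 210, 45, 47, 1567])]
orange [([478.2, 225.4], [458, 206, 42, 39, 1211])]
red []
```

View w1.

View pics/w1.png

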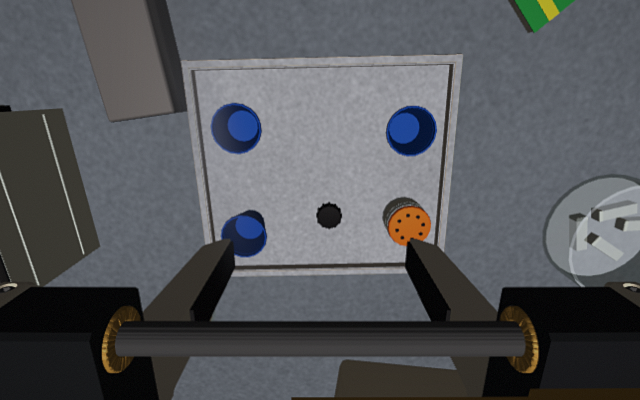

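The wrist view shows cup rims near (236,128), (411,131) and (244,234), with the canister's top at (409,226) and the cap at (329,215). Next I triangulate across the two wrist poses.

```bash
cat > m.py <<'E'
from h import *
def load(n):
    z=np.load(f"pics/{n}.npz"); return (z["K"],z["d"],z["R"],z["t"]),cv2.imread(f"pics/{n}.png")[:,:,::-1].copy()
def ell(im,col,amin=400,yt=270,mx=4000):
    b,l=blobs(im,col,amin); out=[]
    for i in np.unique(l)[1:]:
        ys,xs=np.nonzero(l==i)
        if not amin<=len(xs)<mx or ys.mean()>yt: continue
        h=cv2.convexHull(np.c_[xs,ys].astype(np.int32)); (c,ax,an)=cv2.fitEllipse(h); out.append((c,ax))
    return out
E
python3 - <<'E'
from m import *
(c1,i1),(c2,i2)=load("w1"),load("w2")
for col,z in (("blue",52),("orange",44)):
    for a,b in zip(ell(i1,col),ell(i2,col)):
        print(col,np.round(a,1).tolist(),tri(c1,a[0],c2,b[0])[0].round(1),plane(c1,[a[0]],z)[0].round(1),plane(c2,[b[0]],z)[0].round(1))
E
```

```text
blue [[235.8, 127.9], [48.2, 51.7]] [489.8 104.7  50.9] [489.7 104.9  52. ] [489.8 104.7  52. ]
blue [[411.1, 130.5], [48.0, 52.1]] [493.5 288.4  39.2] [492.3 285.   52. ] [491.9 282.2  52. ]
blue [[244.5, 233.9], [44.5, 47.8]] [610.  104.7  46.6] [607.5 106.   52. ] [607.9 104.8  52. ]
orange [[409.2, 225.9], [37.8, 42.8]] [601.5 293.9  42.8] [601.  293.5  44. ] [601.1 293.3  44. ]
```

```bash
echo '0 -0.8 -0.4 0;0 -1.7 -0.8 0;0 -2.6 -1.2 0;0 -3.5 -1.6 0;0 -4.4 -2 0' | python3 shift.py|head -2
echo '0 -0.5 0 0;0 -1 0 0;0 -1.2 0 0;0 -1.2 0 0;0 -1.2 0 0' | python3 shift.py|head -2
python3 look.py b1
echo '0.5 -0.8 0 0;1 -1.6 0 0;1 -1.6 0 0;1 -1.6 0 0;1 -1.6 0 0' | python3 shift.py|head -2
python3 look.py b2
```

```text
time_s: 2.65
tool_pos: [538.8, -109.7, 318.6]
time_s: 3.15
tool_pos: [539.0, -168.2, 317.5]
blue [([524.6, 119.5], [499, 100, 49, 40, 1413]), ([632.1, 121.6], [622, 109, 18, 27, 310]), ([508.8, 204.9], [487, 189, 44, 35, 1180])]
orange [([632.6, 201.2], [624, 185, 16, 31, 384])]
red [([271.0, 84.7], [260, 73, 23, 24, 434])]
time_s: 3.7
tool_pos: [489.4, -248.5, 317.7]
blue [([574.4, 156.1], [547, 139, 53, 38, 1437]), ([555.6, 235.7], [532, 219, 47, 36, 1220]), ([22.2, 265.9], [0, 238, 65, 49, 1642])]
orange []
red [([349.4, 134.7], [339, 124, 22, 23, 391])]
```

View pics/b1.png

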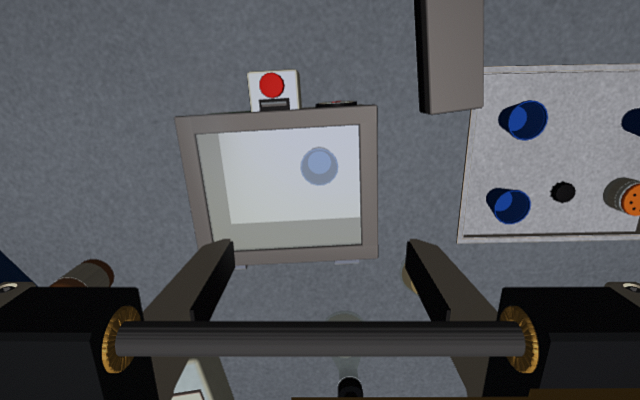

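View pics/b2.png

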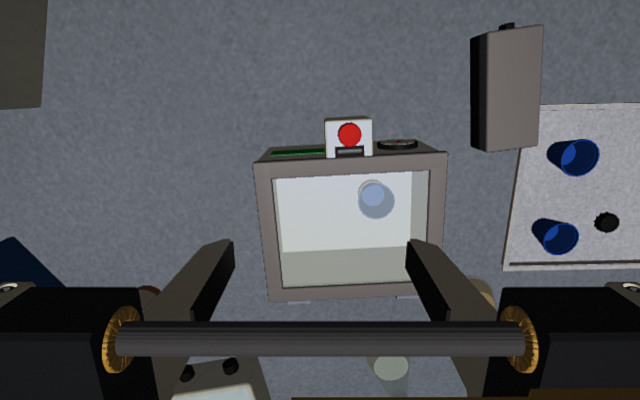

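b1 has the lid's front corners at (177,116) and (376,105), the catch at (271,85), and cup0 at about (319,166). In b2 the corners are (253,162) and (446,152), the catch (349,135) and cup0 about (376,200).

Run:
```python
from m import *
(c1,i1),(c2,i2)=load("b1"),load("b2")
print("catch",tri(c1,(271.2,84.7),c2,(349.6,134.7)))
P=plane(c1,[(177,116),(376,105),(378,259)],137);Q=plane(c2,[(253,162),(446,152),(268,302)],137)
print(P.round(1),Q.round(1),[np.arctan2(*(A[0]-A[1])[:2]*[-1,1]) for A in(P,Q)])
print("tri corners",tri(c1,(177,116),c2,(253,162))[0],tri(c1,(376,105),c2,(446,152))[0])
for w in (P,Q): d=w[0]-w[1]; print("width",np.linalg.norm(d),"dir box -y",np.degrees(np.arctan2(d[1],d[0])))
print("cup0 rim tri",tri(c1,(319.5,166),c2,(376.5,200)))
# seek cup0 in crop: print blob of bluish
for c,im,(x0,x1,y0,y1) in((c1,i1,(290,350,140,195)),(c2,i2,(345,405,172,228))):
    h=cv2.cvtColor(im,cv2.COLOR_RGB2HSV)[y0:y1,x0:x1]; m=((h[...,1]>45)&(h[...,0]>100)&(h[...,0]<125)).astype(np.uint8)
    ys,xs=np.nonzero(m); print(len(xs),xs.min()+x0,xs.max()+x0,ys.min()+y0,ys.max()+y0)
    e=cv2.fitEllipse(cv2.convexHull(np.c_[xs,ys].astype(np.int32))); print(e, plane(c,[(e[0][0]+x0,e[0][1]+y0)],53))
```

```text
catch (array([ 448.77927405, -216.88445356,  146.26616819]), np.float64(0.25495266223219304))
[[ 479.9 -319.2  137. ]
 [ 468.6 -109.   137. ]
 [ 648.   -97.6  137. ]] [[ 479.9 -321.8  137. ]
 [ 468.6 -110.2  137. ]
 [ 659.  -313.4  137. ]] [np.float64(-3.087903477802271), np.float64(-3.088187517391962)]
tri corners [ 481.03789099 -323.14955295  128.48919654] [ 469.03052285 -108.53331666  132.89788464]
width 210.51550547024272 dir box -y -86.923836821839
width 211.8895275021046 dir box -y -86.94011109154295
cup0 rim tri (array([ 552.24355095, -168.12770933,   48.99684759]), np.float64(0.6633782861534999))
1095 301 337 148 185
((28.915332794189453, 26.413328170776367), (36.985965728759766, 37.48460388183594), 73.9078369140625) [[ 552.25471824 -169.0888247    53.        ]]
651 358 394 184 218
((30.97941017150879, 28.846513748168945), (34.52869415283203, 36.16600799560547), 76.81587219238281) [[ 551.91036083 -169.33887039   53.        ]]
```

```bash
python3 -c "
from h import *
go([485,-215,200],0.0535)"
echo '0 0 0 0.6;0 0 0 1.2;0 0 0 1.8;0 0 0 2.4;0 0 0 3' | python3 shift.py 55 |sed -n 2,3p
echo '0 0 0 0.6;0 0 0 1.2;0 0 0 1.8;0 0 0 2.4;0 0 0 3' | python3 shift.py |sed -n 2,3p
python3 -c "
from h import *
go([485,-215,165],0.0535)"
```

```text
tcp [ 489.5 -248.4  317.7] shift [  4.4  33.4 117.7] turn 1.519
tool_pos: [489.5, -248.5, 317.6]
ee_rot: [-1.157, -2.921, -0.0]
tool_pos: [489.5, -248.5, 317.6]
ee_rot: [-2.146, -2.294, -0.0]
tcp [ 489.5 -248.5  317.6] shift [ 33.7  -2.2 152.6] turn 0.013
```

In the tool's units: -1 mm is -0.02, 152 mm is 3.04, 0.013 rad is 0.052.

```bash
echo '0.3 -0.02 0.7 0.052;0.674 -0.044 1.6 0.052;0.674 -0.044 2.5 0.052;0.674 -0.044 3.04 0.052;0.674 -0.044 3.04 0.052' | python3 shift.py
echo '0 0 0 0' | python3 shift.py | sed -n 2,3p
python3 look.py p1; python3 -c "
from h import *
go([485,-215,150],0.0535)
p,Rm=tool(); S=cam('side'); T=cam('top')
im=arm.read_camera('side'); cv2.imwrite('pics/s1.png',cv2.resize(im[220:400,220:440,::-1],(770,600)[:1]+(600,),interpolation=cv2.INTER_CUBIC))
"
```

```text
time_s: 5.25
tool_pos: [483.0, -214.2, 162.5]
ee_rot: [-2.15, -2.282, 0.002]
wrist_force: [0.3, -0.7, -0.3]
grip_width: 54.9
grasp_force: 0.0
tool_pos: [485.0, -215.8, 166.5]
ee_rot: [2.155, 2.286, 0.0]
blue []
orange []
red [([264.2, 223.9], [247, 208, 36, 33, 900])]
tcp [ 485.3 -216.2  167.3] shift [ 1.3 -0.3 17.3] turn 0.005
```

View pics/s1.png

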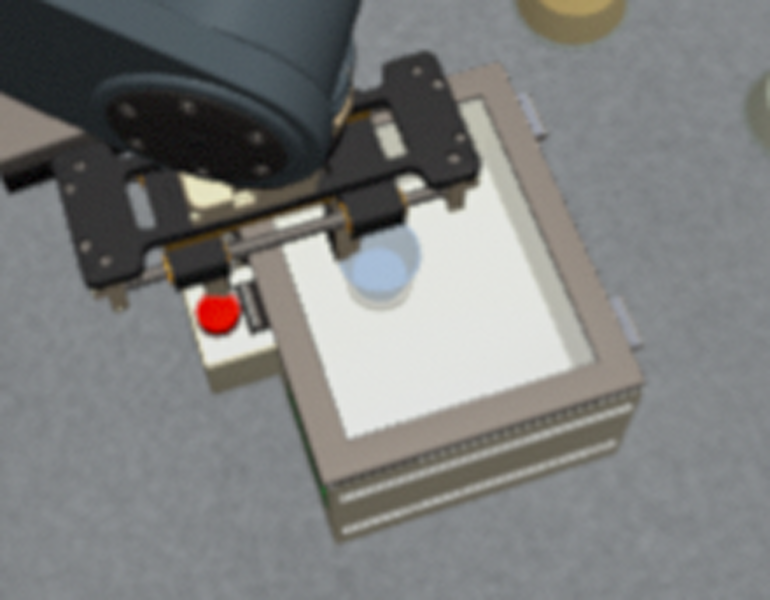

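The front fingertip stands over the button at (217,312) in the crop, and the rear one over the pane. Now I lower it.

In the tool's units: 8 mm is 0.16, 1 mm is 0.02.

```bash
echo '0.02 0 0.16 0;0.02 0 0.32 0;0.02 0 0.34 0;0.02 0 0.34 0' | python3 shift.py|sed -n 2,4p
echo '0 0 0.04 0;0 0 0.06 0;0 0 0.06 0' | python3 shift.py|sed -n 2,4p
echo '0 0 0.02 0;0 0 0.02 0' | python3 shift.py|sed -n 2,4p
```

```text
tool_pos: [484.0, -215.2, 148.4]
ee_rot: [-2.156, -2.284, 0.0]
wrist_force: [-0.2, 0.1, -0.7]
tool_pos: [484.1, -215.3, 145.6]
ee_rot: [-2.156, -2.285, 0.0]
wrist_force: [0.2, 0.2, 0.3]
tool_pos: [484.1, -215.3, 144.6]
ee_rot: [-2.156, -2.285, 0.0]
wrist_force: [-0.3, 0.6, 0.9]
```

```bash
for i in 1 2; do
echo '0 0 0.02 0;0 0 0.02 0' | python3 shift.py|sed -n 2,4p; done
echo '0 0 0.01 0;0 0 0.01 0' | python3 shift.py|sed -n 2,4p
```

```text
tool_pos: [484.1, -215.3, 143.5]
ee_rot: [-2.156, -2.285, 0.0]
wrist_force: [-0.5, -0.6, 0.0]
tool_pos: [484.1, -215.3, 142.5]
ee_rot: [-2.156, -2.285, 0.0]
wrist_force: [0.1, -0.3, -0.4]
tool_pos: [484.1, -215.3, 142.1]
ee_rot: [-2.156, -2.285, 0.0]
wrist_force: [0.1, -0.3, 0.3]
```

```bash
for i in 1 2 3; do
echo '0 0 0.01 0;0 0 0.02 0' | python3 shift.py|sed -n '2p;4p'; done
python3 look.py p2;  python3 -c "
from m import *
a=load('p1')[1][120:320,150:410,::-1];b=load('p2')[1][120:320,150:410,::-1]
cv2.imwrite('pics/p12.png',cv2.resize(np.hstack([a,b]),(800,308)))"
```

```text
tool_pos: [484.1, -215.3, 141.1]
wrist_force: [0.1, -0.1, 0.3]
tool_pos: [484.1, -215.3, 140.1]
wrist_force: [0.9, 0.0, 1.5]
tool_pos: [484.1, -215.3, 139.1]
wrist_force: [-0.7, -0.3, -0.4]
blue []
orange []
red [([260.0, 237.0], [239, 225, 40, 34, 626])]
```

View pics/p12.png

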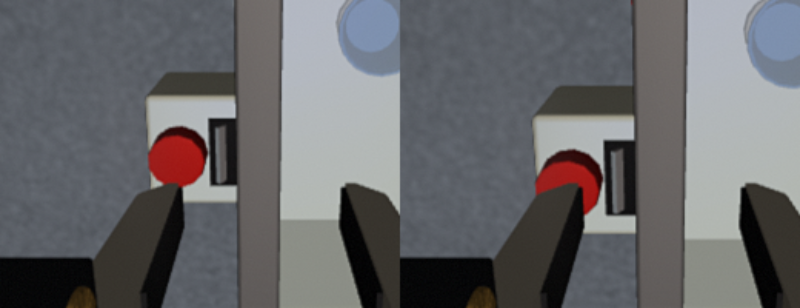

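Run:
```python
from m import *
p,Rm=tool(); c=load('p2')[0]
for y in (-45,-27.5,27.5,45):
  for x in (-7.5,7.5): print(y,x,proj(c,p+Rm@[x,y,0]).round(0))
print(arm.observe()["wrist_force"],p)
for n in('p1','p2'):
    for z in (140,146): print(n,z,plane(load(n)[0],[blobs(load(n)[1],'red')[0][0][0]],z))
print(blobs(arm.read_camera('top'),'red')[0],blobs(arm.read_camera('side'),'red')[0])
```

```text
-45 -7.5 [[245. 249.]]
-45 7.5 [[244. 227.]]
-27.5 -7.5 [[274. 249.]]
-27.5 7.5 [[273. 227.]]
27.5 -7.5 [[364. 249.]]
27.5 7.5 [[365. 227.]]
45 -7.5 [[393. 249.]]
45 7.5 [[395. 226.]]
[-0.71159701 -0.42031761 -0.4350991 ] [ 484.13018152 -215.27546436  139.0280834 ]
p1 140 [[ 447.74594903 -219.39342239  140.        ]]
p1 146 [[ 448.6565655  -216.93201326  146.        ]]
p2 140 [[ 448.65195391 -216.1554469   140.        ]]
p2 146 [[ 449.6464614  -213.42000041  146.        ]]
[] [([282.0, 315.4], [276, 310, 12, 10, 68])]
```

Run:
```python
from m import *
a=arm.read_camera('side')[280:350,240:340,::-1]; b=load('p2')[1][180:320,200:400,::-1]
cv2.imwrite('pics/q.png',np.hstack([cv2.resize(a,(400,280),interpolation=cv2.INTER_CUBIC),cv2.resize(b,(400,280),interpolation=cv2.INTER_CUBIC)]))
```

```text
(no output)
```

View pics/q.png

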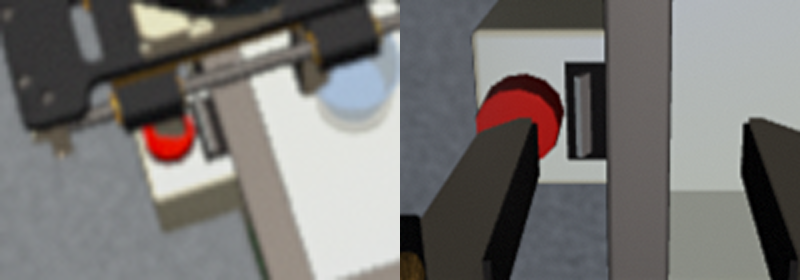

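The finger hides the far half of the button, at about (520,125) in the right crop. It is over the button but not yet pressing it, so I continue down while watching the force.

```bash
for i in 1 2 3 4; do
echo '0 0 0.01 0;0 0 0.01 0' | python3 shift.py|sed -n '2p;4p'; done
```

```text
tool_pos: [484.1, -215.3, 138.6]
wrist_force: [-0.0, -0.1, 0.6]
tool_pos: [484.1, -215.3, 138.1]
wrist_force: [0.8, 0.6, -0.6]
tool_pos: [484.1, -215.3, 137.6]
wrist_force: [-0.3, 0.6, 0.1]
tool_pos: [484.1, -215.3, 137.1]
wrist_force: [-0.0, 0.0, -0.1]
```

```bash
for i in 1 2 3 4; do
echo '0 0 0.01 0;0 0 0.014 0' | python3 shift.py|sed -n '2p;4p'; done; python3 look.py p3
```

```text
tool_pos: [484.1, -215.3, 136.4]
wrist_force: [0.3, -0.2, -0.8]
tool_pos: [484.1, -215.3, 135.7]
wrist_force: [0.4, -0.3, 0.0]
tool_pos: [484.1, -215.3, 135.0]
wrist_force: [0.2, 0.1, -0.3]
tool_pos: [484.1, -215.3, 134.3]
wrist_force: [-0.4, 0.2, -0.3]
blue []
orange []
red [([259.0, 239.6], [237, 228, 41, 34, 526])]
```

The finger tips appear at v=240 and u≈268, which puts them about 18 mm above the reported TCP. That fits the lack of contact so far. I keep going down to find contact.

```bash
for i in 1 2 3 4 5; do
echo '0 0 0.01 0;0 0 0.02 0;0 0 0.02 0' | python3 shift.py|sed -n '2p;4p'; done
```

```text
tool_pos: [484.1, -215.3, 133.2]
wrist_force: [0.1, 0.5, 0.1]
tool_pos: [484.1, -215.3, 132.2]
wrist_force: [0.9, -0.5, -0.2]
tool_pos: [484.1, -215.2, 131.3]
wrist_force: [-0.0, -0.4, -0.2]
tool_pos: [484.1, -215.3, 130.2]
wrist_force: [0.3, -0.2, 0.3]
tool_pos: [484.1, -215.3, 129.3]
wrist_force: [-0.1, 0.7, -0.0]
```

Units first: shifts go in units of 50 mm and turns go in units of 0.25 rad. So 0.8 mm is 0.016, 0.4 mm is 0.008.

```bash
for i in 1 2 3; do
echo '0 0 0.008 0;0 0 0.016 0;0 0 0.016 0' | python3 shift.py|sed -n '2p;4p'; done
```

```text
tool_pos: [484.1, -215.3, 128.5]
wrist_force: [0.1, -0.7, -0.3]
tool_pos: [484.1, -215.3, 127.7]
wrist_force: [0.4, 0.7, -0.8]
tool_pos: [484.1, -215.3, 126.8]
wrist_force: [0.1, 0.6, -0.1]
```

```bash
python3 look.py p4
python3 - <<'E'
from m import *
b=load('p4')[1][180:320,200:400,::-1]; a=arm.read_camera('side')[280:350,240:340,::-1]
cv2.imwrite('pics/q2.png',np.hstack([cv2.resize(a,(400,280),interpolation=cv2.INTER_CUBIC),cv2.resize(b,(400,280),interpolation=cv2.INTER_CUBIC)]))
c=load('p4')[0]; p,Rm=tool()
print(arm.observe()['grip_width'], [proj(c,p+Rm@[x,-27.5,z]).round(0).tolist() for x in(-7.5,7.5) for z in (0,-18.8)])
E
```

```text
blue []
orange []
red [([256.8, 244.3], [233, 233, 44, 33, 348])]
55.103928988064624 [[[274.0, 250.0]], [[270.0, 265.0]], [[273.0, 227.0]], [[269.0, 240.0]]]
```

View pics/q2.png

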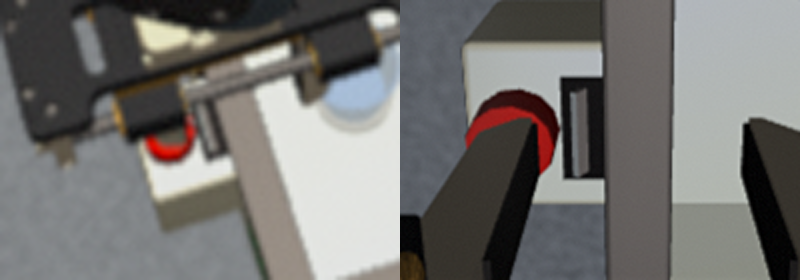

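The physical tip projects at 18.8 mm behind the reported TCP, seen at (269,240). So tip z = tool z + 18.8, which is 145.6 now, right at the button top.

```bash
for i in 1 2 3 4 5; do
echo '0 0 0.006 0;0 0 0.012 0;0 0 0.012 0' | python3 shift.py|sed -n '2p;4p'; done
```

```text
tool_pos: [484.2, -215.3, 126.4]
wrist_force: [0.2, -0.3, 1.8]
tool_pos: [484.2, -215.3, 125.8]
wrist_force: [0.4, -0.2, 1.4]
tool_pos: [484.2, -215.3, 125.1]
wrist_force: [0.6, -0.3, 2.5]
tool_pos: [484.2, -215.3, 124.5]
wrist_force: [-0.3, 0.1, 3.4]
tool_pos: [484.2, -215.3, 123.9]
wrist_force: [-0.3, 0.3, 0.8]
```

```bash
for i in 1 2 3; do
echo '0 0 0.004 0;0 0 0.008 0;0 0 0.008 0' | python3 shift.py|sed -n '2p;4p'; done
```

```text
tool_pos: [484.2, -215.3, 123.5]
wrist_force: [1.5, -0.7, 1.1]
tool_pos: [484.2, -215.3, 123.3]
wrist_force: [-1.0, 1.0, 4.4]
tool_pos: [484.2, -215.3, 123.0]
wrist_force: [-2.0, 0.6, 5.1]
```

In the tool's units: -50 mm is -1, -40 mm is -0.8.

```bash
echo '0 0 -0.2 0;0 0.02 -0.4 0;0 0.04 -0.6 0;0 0.08 -0.8 0;0 0.1 -1 0' | python3 shift.py|sed -n '2p;4p'
echo '0 0.06 -0.2 0;0 0.12 -0.4 0;0 0.18 -0.6 0;0 0.24 -0.8 0;0 0.3 -1 0' | python3 shift.py|sed -n '2p;4p'
echo '0 0 0 0' | python3 shift.py|sed -n '2p;4p'
python3 -c "
from h import *
im=arm.read_camera('side'); cv2.imwrite('pics/s2.png',cv2.resize(im[180:400,220:440,::-1],(600,600)))"
```

```text
tool_pos: [489.4, -215.0, 173.8]
wrist_force: [1.7, -0.7, 0.2]
tool_pos: [504.3, -214.0, 223.5]
wrist_force: [1.1, 1.1, 0.5]
tool_pos: [504.9, -214.3, 224.2]
wrist_force: [0.0, 0.2, 1.0]
```

View pics/s2.png

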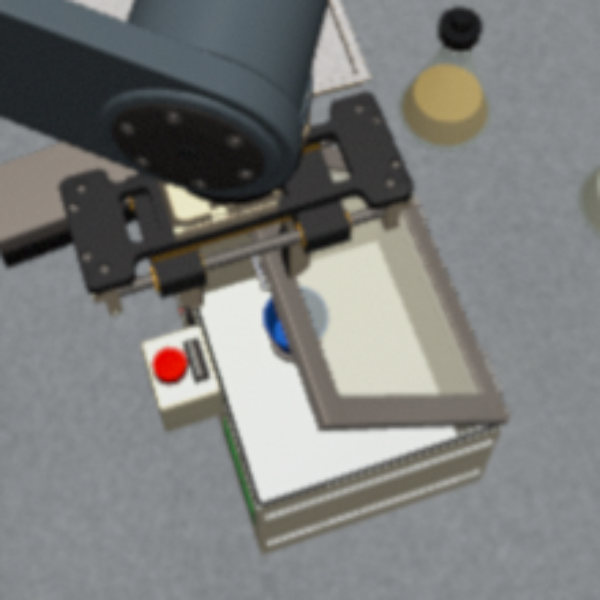

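The lid is held part open under the rear finger, with its edge between the two fingers. Now I lift quickly and clear it.

In the tool's units: -150 mm is -3, -135 mm is -2.7.

```bash
echo '0 0 -0.9 0;0 0 -1.8 0;0 0 -2.7 0;0 0 -3 0;0 0 -3 0' | python3 shift.py|sed -n '2p;4p'
echo '0 -0.4 0 -0.4;0 -0.8 0 -1;0 -1.2 0 -1.6;0 -1.4 0 -2.2;0 -1.4 0 -2.8' | python3 shift.py 93|sed -n '2p;4p'
echo '0 0 0 -0.6;0 0 0 -1.2;0 0 0 -1.8;0 0 0 -2.4;0 0 0 -3' | python3 shift.py|sed -n '2p;4p'
python3 -c "
from h import *
go([500,-100,300],np.pi/2+0.0535)
im=arm.read_camera('side'); cv2.imwrite('pics/s3.png',im[:,:,::-1])"
```

```text
tool_pos: [504.4, -214.4, 374.3]
wrist_force: [-0.0, 0.0, -0.5]
tool_pos: [432.7, -218.0, 370.8]
wrist_force: [0.5, -0.2, 1.4]
tool_pos: [433.6, -217.9, 370.4]
wrist_force: [-0.4, 0.8, -0.2]
tcp [ 433.6 -217.9  370.4] shift [-59.9 121.3  70.4] turn -0.11
```

View pics/s3.png

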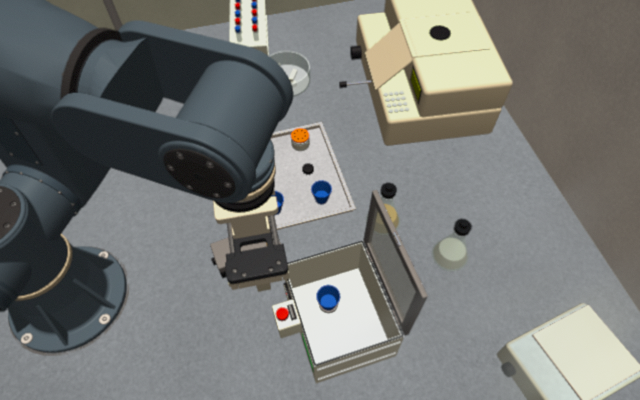

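The lid stands open at its stop. Next I measure cup0's rim from two wrist poses on the way to cup C.

In the tool's units: 50 mm is 1, 20 mm is 0.4, -0.11 rad is -0.44.

```bash
echo '0 0 0.4 -0.44;-0.1 0 1 -0.44;-0.1 0 1 -0.44;-0.1 0 1 -0.44' | python3 shift.py|sed -n '2p;4p'
python3 look.py c1
echo '-0.2 0.8 0 0;-0.4 1.6 0 0;-0.4 1.8 0 0;-0.4 1.8 0 0;-0.4 1.8 0 0' | python3 shift.py|sed -n '2p;4p'
python3 look.py c2
python3 - <<'E'
from m import *
(c1,i1),(c2,i2)=load("c1"),load("c2")
L1,L2=ell(i1,"blue",300,400),ell(i2,"blue",300,400)
for L,c in((L1,c1),(L2,c2)):
    for e in L: print(np.round(e,1).tolist(),plane(c,[e[0]],53)[0].round(1))
a=min(L1,key=lambda e:np.linalg.norm(plane(c1,[e[0]],53)[0][:2]-[552,-169]));b=min(L2,key=lambda e:np.linalg.norm(plane(c2,[e[0]],53)[0][:2]-[552,-169]))
print("cup0",tri(c1,a[0],c2,b[0])); go([489.8,104.8,140],np.pi/2+.0535)
E
```

```text
tool_pos: [438.8, -218.3, 322.3]
wrist_force: [-0.5, -0.6, 0.9]
blue [([539.6, 199.9], [516, 184, 47, 35, 1230]), ([634.7, 201.3], [628, 191, 12, 23, 184]), ([349.3, 233.7], [333, 216, 34, 35, 929]), ([520.4, 271.6], [500, 255, 42, 33, 998]), ([8.4, 273.0], [0, 256, 27, 27, 345])]
orange [([633.6, 273.2], [626, 262, 14, 22, 217])]
red [([319.9, 180.7], [310, 171, 21, 21, 343])]
tool_pos: [455.0, -128.3, 323.4]
wrist_force: [0.1, -0.2, 0.3]
blue [([481.7, 186.7], [461, 171, 42, 35, 1150]), ([602.5, 193.2], [575, 178, 53, 35, 1383]), ([288.8, 220.1], [272, 202, 35, 36, 944]), ([467.2, 260.0], [448, 243, 38, 37, 895])]
orange [([588.4, 261.6], [573, 248, 32, 28, 694])]
red [([239.1, 161.7], [229, 152, 21, 21, 336])]
[[538.9, 199.3], [36.2, 46.4]] [486.1  95.5  53. ]
[[349.2, 233.6], [33.9, 35.0]] [ 550.4 -169.8   53. ]
[[520.2, 271.9], [33.4, 43.9]] [602.   94.6  53. ]
[[-2.4, 267.0], [19.8, 94.2]] [ 629.3 -698.8   53. ]
[[481.3, 186.1], [36.7, 42.1]] [487.3  99.8  53. ]
[[601.4, 192.6], [38.0, 52.9]] [488.7 271.9  53. ]
[[288.8, 219.9], [34.2, 35.1]] [ 550.6 -168.8   53. ]
[[466.7, 260.2], [30.9, 41.6]] [603.   99.7  53. ]
cup0 (array([ 552.73828521, -169.18446271,   47.6093503 ]), np.float64(0.0409097389024762))
tcp [ 455.  -128.6  323.1] shift [-45.5 231.7 183. ] turn -0.007
```

```bash
echo '-0.2 0.9 0 0;-0.4 1.8 0.4 0;-0.6 2.7 0.8 0;-0.8 3.6 1.2 0;-0.91 4.5 1.6 0' | python3 shift.py 80|sed -n '2p;4p'
echo '0 0.14 0.6 0;0 0.14 1.4 0;0 0.14 2.3 0;0 0.14 3 0;0 0.14 3 0' | python3 shift.py|sed -n '2p;4p'
echo '0 0 0 0;0 0 0 0' | python3 shift.py|sed -n '2p;4p'
python3 -c "
from h import *
go([489.8,104.8,22],np.pi/2+.0535)"
```

```text
tool_pos: [490.5, 99.6, 242.3]
wrist_force: [1.1, 0.7, 1.4]
tool_pos: [487.3, 104.6, 89.3]
wrist_force: [-0.8, -0.8, -0.4]
tool_pos: [490.9, 105.7, 94.8]
wrist_force: [0.6, -0.7, 0.5]
tcp [490.9 105.7  94.8] shift [ 1.4 -0.8 72.8] turn -0.007
```

In the tool's units: 72 mm is 1.44, 60 mm is 1.2.

```bash
echo '0.02 -0.02 0.6 0;0.02 -0.02 1.2 0;0.02 -0.02 1.44 0;0.02 -0.02 1.44 0;0.02 -0.02 1.44 0' | python3 shift.py|sed -n '2p;4p'
echo '0 0 0 0;0 0 0 0;0 0 0 0;0 0 0 0;0 0 0 0' | python3 shift.py 40 15
echo '0 0 0 0;0 0 0 0;0 0 0 0' | python3 shift.py|tail -2
echo '0 0 -0.2 0;0 0 -0.4 0;0 0 -0.4 0' | python3 shift.py; python3 look.py g1
python3 -c "
from h import *
go([551.3,-169.2,190],np.pi/2+.0535)"
```

```text
tool_pos: [489.5, 105.0, 22.3]
wrist_force: [0.2, 0.7, 0.1]
time_s: 20.2
tool_pos: [488.7, 104.9, 21.1]
ee_rot: [-0.074, 3.14, -0.0]
wrist_force: [-0.2, -0.8, 2.6]
grip_width: 50.4
grasp_force: 15.0
grip_width: 50.4
grasp_force: 15.0
time_s: 20.8
tool_pos: [489.3, 105.0, 42.3]
ee_rot: [-0.074, 3.139, 0.0]
wrist_force: [0.6, 0.2, -1.6]
grip_width: 49.8
grasp_force: 15.0
blue [([319.6, 259.9], [270, 207, 100, 101, 7425]), ([597.4, 248.2], [548, 211, 92, 87, 5574]), ([310.9, 378.4], [275, 357, 72, 40, 2255])]
orange [([572.3, 380.1], [567, 368, 13, 27, 202])]
red []
tcp [489.  105.   41.7] shift [ -49.6 -276.8 -148.3] turn -0.006
```

```bash
echo '0 0 -0.8 0;0 0 -1.7 0;-0.1 -0.7 -2.4 0;-0.28 -1.6 -2.6 0;-0.44 -2.5 -2.8 0' | python3 shift.py|sed -n '2p;4p;5p'
echo '-0.16 -0.9 0 0;-0.32 -1.8 0 0;-0.48 -2.7 -0.16 0;-0.552 -3.04 -0.16 0;-0.552 -3.04 -0.16 0' | python3 shift.py|sed -n '2p;4p;5p'
echo '0 0 0 0;0 0 0 0' | python3 shift.py|sed -n '2p;4p;5p'
python3 look.py g2
python3 -c "
from h import *
go([551.3,-169.2,60],np.pi/2+.0535)"
```

```text
tool_pos: [516.7, -20.1, 182.1]
wrist_force: [0.8, 0.3, -0.0]
grip_width: 50.2
tool_pos: [551.1, -171.1, 188.4]
wrist_force: [-0.2, 0.6, -0.9]
grip_width: 50.2
tool_pos: [550.8, -167.9, 188.6]
wrist_force: [0.7, 0.0, 0.0]
grip_width: 50.4
blue [([319.3, 243.4], [270, 157, 100, 152, 9536]), ([567.3, 242.7], [534, 219, 66, 51, 2379])]
orange []
red [([249.2, 57.2], [231, 38, 38, 40, 1181])]
tcp [ 550.9 -168.   188.7] shift [ -0.4  -1.3 128.7] turn -0.005
```

Run:
```python
from h import *
S=cam("side"); p=np.array([485.3,-216.2,167.3]); u=np.array([.9986,.0535,0])
for s in(-45,-27.5,27.5,45,-94,94):
    print(s,[((proj(S,p+s*u+[0,0,z])[0]-[220,220])*[3.5,3.333]).round(0).tolist() for z in (0,18.8,65,84,103,130)])
```

```text
-45 [[196.0, 303.0], [193.0, 290.0], [185.0, 257.0], [182.0, 242.0], [178.0, 227.0], [172.0, 205.0]]
-27.5 [[228.0, 293.0], [226.0, 281.0], [219.0, 247.0], [216.0, 232.0], [213.0, 217.0], [209.0, 194.0]]
27.5 [[328.0, 264.0], [327.0, 251.0], [325.0, 217.0], [324.0, 201.0], [323.0, 186.0], [322.0, 162.0]]
45 [[359.0, 255.0], [359.0, 242.0], [358.0, 207.0], [358.0, 192.0], [358.0, 176.0], [358.0, 152.0]]
-94 [[106.0, 329.0], [101.0, 317.0], [88.0, 285.0], [83.0, 271.0], [77.0, 256.0], [69.0, 234.0]]
94 [[445.0, 230.0], [447.0, 216.0], [450.0, 181.0], [452.0, 165.0], [453.0, 149.0], [456.0, 125.0]]
```

In the tool's units: -1 mm is -0.02, 113 mm is 2.26.

```bash
echo '0 -0.02 0.8 0;0 -0.02 1.6 0;0 -0.02 2.26 0;0 -0.02 2.26 0;0 -0.02 2.26 0' | python3 shift.py|sed -n '2p;4p;5p'
echo '0 0 0.1 0;0 0 0.2 0;0 0 0.3 0;0 0 0.4 0;0 0 0.4 0' | python3 shift.py|sed -n '2p;4p;5p'
echo '0 0 0 0' | python3 shift.py|sed -n '2p;4p;5p'
```

```text
tool_pos: [551.4, -169.8, 76.7]
wrist_force: [0.4, 0.7, -0.1]
grip_width: 50.5
tool_pos: [550.8, -170.3, 55.2]
wrist_force: [-0.1, -0.9, -0.3]
grip_width: 50.5
tool_pos: [551.2, -170.5, 55.8]
wrist_force: [1.4, -0.1, -0.7]
grip_width: 50.2
```

```bash
for i in 1 2 3 4; do
echo '0 0 0.04 0;0 0 0.06 0;0 0 0.06 0' | python3 shift.py|sed -n '2p;4p;5p'; done
```

```text
tool_pos: [551.1, -170.4, 52.8]
wrist_force: [0.4, 0.5, -0.6]
grip_width: 50.1
tool_pos: [551.1, -170.4, 49.7]
wrist_force: [-0.6, -0.0, -0.2]
grip_width: 50.4
tool_pos: [551.0, -170.4, 46.7]
wrist_force: [0.2, 0.0, 0.1]
grip_width: 50.4
tool_pos: [551.0, -170.4, 43.7]
wrist_force: [0.2, -0.6, 0.3]
grip_width: 50.4
```

```bash
for i in 1 2 3; do
echo '0 0 0.02 0;0 0 0.04 0;0 0 0.04 0' | python3 shift.py|sed -n '2p;4p;5p'; done
```

```text
tool_pos: [551.1, -170.4, 41.7]
wrist_force: [0.2, -0.5, -0.3]
grip_width: 50.4
tool_pos: [551.1, -170.4, 39.7]
wrist_force: [-0.6, 0.2, -0.5]
grip_width: 49.9
tool_pos: [551.2, -170.3, 37.9]
wrist_force: [0.6, 1.1, 1.4]
grip_width: 50.2
```

```bash
for i in 1 2; do
echo '0 0 0.014 0;0 0 0.02 0;0 0 0.02 0' | python3 shift.py|sed -n '2p;4p;5p'; done
echo '0 0 0 0;0 0 0 0;0 0 0 0' | python3 shift.py 66|tail -2
echo '0 0 -0.4 0;0 0 -0.9 0;0 0 -0.9 0' | python3 shift.py 44|sed -n '2p;4p;5p'
echo '0 0 0 0;0 0 0 0;0 0 0 0;0 0 0 0' | python3 shift.py|sed -n '2p;4p;5p'
```

```text
tool_pos: [551.7, -170.4, 37.6]
wrist_force: [-0.9, 3.1, 6.9]
grip_width: 50.3
tool_pos: [552.3, -170.5, 37.4]
wrist_force: [-1.5, 3.3, 16.0]
grip_width: 50.8
grip_width: 65.1
grasp_force: 0.0
tool_pos: [552.6, -171.1, 83.4]
wrist_force: [-0.1, 0.1, -0.3]
grip_width: 47.0
tool_pos: [550.8, -170.3, 80.1]
wrist_force: [1.4, 0.7, -0.5]
grip_width: 44.5
```

In the tool's units: 27 mm is 0.54, 15 mm is 0.3.

```bash
echo '0 0 0.3 0;0 0 0.54 0;0 0 0.54 0;0 0 0.54 0' | python3 shift.py|sed -n '2p;4p;5p'
for i in 1 2 3 4; do
echo '0 0 0.01 0;0 0 0.02 0;0 0 0.02 0' | python3 shift.py|sed -n '2p;4p'; done
```

```text
tool_pos: [550.8, -170.3, 53.2]
wrist_force: [-0.8, -0.7, -0.3]
grip_width: 44.2
tool_pos: [551.3, -170.5, 53.1]
wrist_force: [-0.4, -0.0, 0.3]
tool_pos: [551.1, -170.4, 51.8]
wrist_force: [0.6, 0.7, 0.7]
tool_pos: [551.1, -170.4, 50.8]
wrist_force: [0.5, -0.6, -0.0]
tool_pos: [551.1, -170.4, 49.8]
wrist_force: [0.0, 0.3, 0.0]
```

```bash
for i in 1 2 3; do
echo '0 0 0.01 0;0 0 0.02 0;0 0 0.02 0' | python3 shift.py|sed -n '2p;4p'; done
```

```text
tool_pos: [551.1, -170.4, 48.8]
wrist_force: [1.0, 0.4, 0.0]
tool_pos: [551.1, -170.4, 47.8]
wrist_force: [-1.1, -0.1, 0.3]
tool_pos: [551.4, -170.5, 47.3]
wrist_force: [-2.1, 0.6, 4.8]
```

In the tool's units: -110 mm is -2.2, -75 mm is -1.5.

```bash
echo '0 0 -0.6 0;0 0 -1.5 0;0 0 -2.2 0;0 0 -2.2 0' | python3 shift.py 80|sed -n '2p'
python3 -c "
from h import *
go([607.7,105.5,100],np.pi/2+.0535)"
python3 look.py h1
python3 - <<'E'
from m import *
c,i=load("h1")
for e in ell(i,"blue",300,400): print(np.round(e,1).tolist(),plane(c,[e[0]],68)[0].round(1),plane(c,[e[0]],52)[0].round(1))
E
```

```text
tool_pos: [553.4, -171.3, 161.7]
tcp [ 553.4 -171.3  161.7] shift [-66.9 274.1  61.3] turn -0.006
blue [([322.4, 189.0], [294, 159, 58, 61, 2781]), ([590.5, 250.6], [553, 224, 74, 56, 2865])]
orange []
red [([245.0, 47.1], [224, 24, 43, 48, 1579])]
[[322.3, 189.1], [58.4, 60.6]] [ 550.5 -169.3   68. ] [ 555.2 -169.    52. ]
[[589.0, 250.0], [54.0, 76.0]] [596.9  77.6  68. ] [604.2  92.   52. ]
```

In the tool's units: 225 mm is 4.5, 180 mm is 3.6.

```bash
echo '-0.22 0.9 0 0;-0.44 1.8 0 0;-0.66 2.7 0 0;-0.9 3.6 0 0;-1.12 4.5 0 0' | python3 shift.py|sed -n '2p'
echo '-0.22 0.9 0.6 0;-0.22 0.98 1.4 0;-0.22 0.98 1.4 0;-0.22 0.98 1.4 0;-0.22 0.98 1.4 0' | python3 shift.py|sed -n '2p'
python3 look.py h2
python3 - <<'E'
from m import *
c,i=load("h2")
for e in ell(i,"blue",300,400): print(np.round(e,1).tolist(),plane(c,[e[0]],52)[0].round(1))
go([607.7,105.5,22],np.pi/2+.0535)
E
```

```text
tool_pos: [596.0, 58.8, 155.3]
tool_pos: [606.0, 105.5, 88.5]
blue [([602.0, 58.0], [547, 10, 93, 90, 5905]), ([317.9, 220.1], [282, 184, 73, 71, 3899])]
orange [([575.6, 216.9], [543, 187, 66, 61, 2901])]
red []
[[318.1, 219.8], [69.7, 72.0]] [609.  104.7  52. ]
tcp [606.1 105.4  88.7] shift [-1.4 -0.  66.7] turn -0.008
```

In the tool's units: 67 mm is 1.34, 60 mm is 1.2.

```bash
echo '-0.04 0 0.6 0;-0.04 0 1.2 0;-0.04 0 1.34 0;-0.04 0 1.34 0;-0.04 0 1.34 0' | python3 shift.py|sed -n '2p;4p'
echo '0 0 0 0;0 0 0 0;0 0 0 0;0 0 0 0;0 0 0 0' | python3 shift.py 40 15|tail -5
echo '0 0 0 0;0 0 0 0' | python3 shift.py|tail -2
echo '0 0 -0.8 0;0 0 -1.6 0;0 0 -2.5 0;0 0 -3.4 0;0 0 -3.4 0' | python3 shift.py|sed -n '2p;4p;5p'
echo '0 0 0 0' | python3 shift.py|sed -n '2p;4p;5p'
python3 -c "
from h import *
go([551.2,-170,192],np.pi/2+.0535)"
```

```text
tool_pos: [608.2, 106.3, 21.7]
wrist_force: [1.2, -0.9, -0.6]
tool_pos: [607.3, 106.5, 20.1]
ee_rot: [-0.074, 3.14, -0.0]
wrist_force: [0.5, -0.7, 1.8]
grip_width: 50.1
grasp_force: 15.0
grip_width: 50.3
grasp_force: 15.0
tool_pos: [609.7, 106.9, 196.1]
wrist_force: [0.0, -0.1, -0.7]
grip_width: 50.1
tool_pos: [607.3, 106.6, 190.3]
wrist_force: [-0.4, -0.5, -1.6]
grip_width: 50.5
tcp [607.3 106.6 190.3] shift [  69.1 -273.6   -1.9] turn -0.006
```

In the tool's units: -225 mm is -4.5, -180 mm is -3.6.

```bash
echo '0.22 -0.9 0 0;0.44 -1.8 0 0;0.66 -2.7 0 0;0.9 -3.6 0 0;1.14 -4.5 0 0' | python3 shift.py|sed -n '2p;5p'
echo '0.24 -0.9 0 0;0.24 -0.972 0 0;0.24 -0.972 0.6 0;0.24 -0.972 1.4 0;0.24 -0.972 1.8 0' | python3 shift.py|sed -n '2p;5p'
echo '0 0 0 0;0 0 0 0' | python3 shift.py|sed -n '2p;4p;5p'
python3 look.py h3; python3 -c "
from h import *
go([551.2,-170,60],np.pi/2+.0535)"
```

```text
tool_pos: [559.3, -122.3, 187.9]
grip_width: 50.7
tool_pos: [548.9, -168.8, 95.3]
grip_width: 50.7
tool_pos: [551.0, -169.6, 99.5]
wrist_force: [0.2, -0.2, 0.6]
grip_width: 50.7
blue [([319.5, 249.5], [269, 179, 101, 134, 9917])]
orange []
red [([215.1, 29.6], [187, 0, 52, 67, 2131])]
tcp [ 551.5 -169.8  100.4] shift [ 0.3 -0.1 40.4] turn -0.006
```

In the tool's units: 45 mm is 0.9, 30 mm is 0.6.

```bash
echo '0 0 0.3 0;0 0 0.6 0;0 0 0.9 0;0 0 0.9 0' | python3 shift.py|sed -n '2p;4p;5p'
for i in 1 2; do echo '0 0 0.016 0;0 0 0.03 0;0 0 0.03 0' | python3 shift.py|sed -n '2p;4p;5p'; done
for i in 1 2; do echo '0 0 0.01 0;0 0 0.02 0;0 0 0.02 0' | python3 shift.py|sed -n '2p;4p;5p'; done
```

```text
tool_pos: [550.1, -169.5, 53.0]
wrist_force: [-0.3, 0.0, 0.1]
grip_width: 50.5
tool_pos: [551.4, -170.2, 53.9]
wrist_force: [0.5, 0.1, -1.7]
grip_width: 50.6
tool_pos: [551.2, -170.0, 51.9]
wrist_force: [-0.6, -0.1, 1.3]
grip_width: 50.7
tool_pos: [551.3, -170.0, 51.1]
wrist_force: [-0.9, 1.6, 3.3]
grip_width: 50.8
tool_pos: [551.8, -170.1, 50.8]
wrist_force: [-0.8, 2.3, 10.4]
grip_width: 50.2
```

In the tool's units: 0.6 mm is 0.012, 0.5 mm is 0.01.

```bash
echo '0 0 0.01 0;0 0 0.012 0' | python3 shift.py|sed -n '2p;4p;5p'
echo '0 0 0 0;0 0 0 0;0 0 0 0' | python3 shift.py 66|tail -2
echo '0 0 -0.4 0;0 0 -0.6 0;0 0 -0.6 0' | python3 shift.py 44|sed -n '2p;4p;5p'
echo '0 0 0 0;0 0 0 0;0 0 0 0;0 0 0 0' | python3 shift.py|sed -n '2p;4p;5p'
echo '0 0 0.2 0;0 0 0.26 0;0 0 0.26 0;0 0 0.26 0' | python3 shift.py|sed -n '2p;4p'
for i in 1 2 3 4; do echo '0 0 0.01 0;0 0 0.02 0;0 0 0.02 0' | python3 shift.py|sed -n '2p;4p'; done
```

```text
tool_pos: [552.0, -170.2, 50.6]
wrist_force: [-2.8, 1.6, 14.9]
grip_width: 50.4
grip_width: 65.2
grasp_force: 0.0
tool_pos: [551.9, -170.4, 80.5]
wrist_force: [-0.7, 0.1, 0.3]
grip_width: 47.1
tool_pos: [550.9, -170.0, 78.8]
wrist_force: [-0.3, -0.8, 0.1]
grip_width: 43.9
tool_pos: [551.1, -170.0, 66.1]
wrist_force: [0.1, 0.5, -0.3]
tool_pos: [551.2, -170.0, 65.3]
wrist_force: [-1.1, 0.3, -0.2]
tool_pos: [551.1, -170.0, 64.2]
wrist_force: [0.1, -0.3, 0.3]
tool_pos: [551.1, -170.0, 63.2]
wrist_force: [-0.1, 0.3, -1.1]
tool_pos: [551.2, -170.0, 62.3]
wrist_force: [-0.5, -0.3, 1.0]
```

```bash
echo '0 0 -0.9 0;0 0 -1.8 0;0 0 -2 0;0 0 -2 0' | python3 shift.py 80|sed -n '2p'
echo '0.14 0.9 0 0;0.3 1.86 0 0;0.44 2.8 0 0;0.6 3.74 0 0;0.74 4.7 0 0' | python3 shift.py|sed -n '2p'
echo '0 0.9 0 0;0 1.86 0 0;0 2.8 0 0;0 3.74 0.4 0;0 4.4 1 0' | python3 shift.py|sed -n '2p'
echo '0 0 0.4 0;0 0 0.4 0;0 0 0.4 0' | python3 shift.py|sed -n '2p'
python3 look.py h4
python3 - <<'E'
from m import *
c,i=load("h4")
for e in ell(i,"blue",300,400): print(np.round(e,1).tolist(),plane(c,[e[0]],52)[0].round(1))
for e in ell(i,"orange",300,400): print("can",np.round(e,1).tolist(),plane(c,[e[0]],44)[0].round(1))
go([492.2,284,22],np.pi/2+.0535)
E
```

```text
tool_pos: [551.9, -170.3, 163.8]
tool_pos: [501.4, 64.5, 160.5]
tool_pos: [492.3, 285.4, 111.1]
tool_pos: [492.2, 282.2, 91.5]
blue [([323.7, 214.0], [288, 179, 72, 70, 3859])]
orange [([327.8, 316.3], [305, 311, 46, 10, 326])]
red []
[[323.7, 214.1], [68.8, 71.3]] [491.7 285.2  52. ]
can [[327.2, 327.9], [34.5, 50.8]] [594.3 293.3  44. ]
tcp [492.9 282.2  92.5] shift [ 0.6  1.8 70.5] turn -0.007
```

```bash
echo '0.02 0.06 0.6 0;0.02 0.06 1.2 0;0.02 0.06 1.42 0;0.02 0.06 1.42 0;0.02 0.06 1.42 0' | python3 shift.py|sed -n '2p;4p'
echo '0 0 0 0;0 0 0 0;0 0 0 0;0 0 0 0;0 0 0 0' | python3 shift.py 40 15|tail -5
echo '0 0 0 0;0 0 0 0' | python3 shift.py|tail -2
echo '0 0 -0.8 0;0 0 -1.6 0;0 0 -2.5 0;0 0 -3.4 0;0 0 -3.4 0' | python3 shift.py|sed -n '2p;4p;5p'
echo '0 0 0 0' | python3 shift.py|sed -n '2p;4p;5p'
python3 -c "
from h import *
go([551.2,-170,192],np.pi/2+.0535)"
```

```text
tool_pos: [492.5, 285.7, 22.6]
wrist_force: [-0.6, 0.2, -0.3]
tool_pos: [491.8, 285.7, 21.5]
ee_rot: [-0.074, 3.14, 0.0]
wrist_force: [0.1, -0.6, 2.8]
grip_width: 50.2
grasp_force: 15.0
grip_width: 50.6
grasp_force: 15.0
tool_pos: [493.8, 286.9, 197.0]
wrist_force: [0.4, -0.3, -0.6]
grip_width: 50.5
tool_pos: [491.6, 285.7, 191.4]
wrist_force: [0.4, -0.1, -1.0]
grip_width: 50.3
tcp [491.6 285.7 191.4] shift [ -38.  -458.    -0.7] turn -0.006
```

In the tool's units: -235 mm is -4.7, -187 mm is -3.74.

```bash
echo '-0.08 -0.9 0 0;-0.16 -1.86 0 0;-0.24 -2.8 0 0;-0.32 -3.74 0 0;-0.4 -4.7 0 0' | python3 shift.py|sed -n '2p;5p'
echo '-0.08 -0.9 0 0;-0.16 -1.86 0 0;-0.24 -2.8 0 0;-0.32 -3.74 0 0;-0.36 -4.46 0 0' | python3 shift.py|sed -n '2p;5p'
echo '0 0 0.6 0;0 0 1.2 0;0 0 1.6 0;0 0 1.6 0' | python3 shift.py|sed -n '2p;4p;5p'
python3 look.py h5; python3 -c "
from h import *
go([551.2,-170,72],np.pi/2+.0535)"
```

```text
tool_pos: [521.5, 50.1, 189.2]
grip_width: 50.2
tool_pos: [550.2, -172.3, 188.9]
grip_width: 50.6
tool_pos: [548.5, -169.1, 106.7]
wrist_force: [-0.1, -0.2, -0.6]
grip_width: 50.3
blue [([318.7, 247.1], [270, 180, 100, 127, 9408])]
orange []
red [([219.5, 40.2], [194, 11, 48, 64, 1974])]
tcp [ 549.7 -169.5  108.9] shift [-1.7 -0.7 36.9] turn -0.006
```

In the tool's units: 40 mm is 0.8, 30 mm is 0.6.

```bash
echo '0 0 0.3 0;0 0 0.6 0;0 0 0.8 0;0 0 0.8 0;0 0 0.8 0' | python3 shift.py|sed -n '2p;4p;5p'
for i in 1 2 3 4; do echo '0 0 0.014 0;0 0 0.02 0;0 0 0.02 0' | python3 shift.py|sed -n '2p;4p;5p'; done
```

```text
tool_pos: [551.4, -170.1, 71.8]
wrist_force: [-0.1, -0.0, 0.7]
grip_width: 50.7
tool_pos: [551.3, -170.1, 70.6]
wrist_force: [-0.4, -0.6, -0.1]
grip_width: 50.5
tool_pos: [551.1, -170.0, 69.2]
wrist_force: [0.1, 0.0, -0.4]
grip_width: 50.6
tool_pos: [551.1, -170.0, 68.2]
wrist_force: [0.3, -0.2, 0.1]
grip_width: 50.3
tool_pos: [551.4, -170.1, 67.5]
wrist_force: [0.5, -0.1, 2.4]
grip_width: 50.6
```

In the tool's units: 1.5 mm is 0.03, 0.7 mm is 0.014.

```bash
echo '0 0 0.014 0;0 0 0.03 0;0 0 0.03 0' | python3 shift.py|sed -n '2p;4p;5p'
echo '0 0 0 0;0 0 0 0;0 0 0 0' | python3 shift.py 66|tail -2
echo '0 0 -0.4 0;0 0 -0.6 0;0 0 -0.6 0' | python3 shift.py 44|sed -n '2p'
echo '0 0 0 0;0 0 0 0;0 0 0 0;0 0 0 0' | python3 shift.py|sed -n '2p;5p'
echo '0 0 0.2 0;0 0 0.28 0;0 0 0.28 0;0 0 0.28 0' | python3 shift.py|sed -n '2p;4p'
for i in 1 2 3 4; do echo '0 0 0.01 0;0 0 0.02 0;0 0 0.02 0' | python3 shift.py|sed -n '2p;4p'; done
```

```text
tool_pos: [552.1, -170.4, 67.1]
wrist_force: [-0.6, 0.3, 11.3]
grip_width: 50.5
grip_width: 65.4
grasp_force: 0.0
tool_pos: [551.9, -170.3, 97.0]
tool_pos: [551.0, -170.0, 95.4]
grip_width: 43.6
tool_pos: [551.1, -170.0, 81.5]
wrist_force: [-0.1, 0.2, -0.5]
tool_pos: [551.2, -170.1, 80.8]
wrist_force: [-0.9, -0.9, -0.9]
tool_pos: [551.1, -170.0, 79.7]
wrist_force: [0.0, -0.1, 0.1]
tool_pos: [551.1, -170.0, 78.7]
wrist_force: [0.4, -0.2, -0.4]
tool_pos: [551.1, -170.0, 77.7]
wrist_force: [-0.5, -0.5, 0.8]
```

```bash
echo '0 0 -0.9 0;0 0 -1.7 0;0 0 -1.7 0' | python3 shift.py 80|sed -n '2p'
echo '-0.08 0.9 0 0;-0.16 1.86 0 0;-0.24 2.8 0 0;-0.32 3.74 0 0;-0.4 4.7 0 0' | python3 shift.py|sed -n '2p'
echo '-0.08 0.9 0 0;-0.16 1.86 0 0;-0.24 2.8 0 0;-0.32 3.74 0.4 0;-0.34 4.4 1 0' | python3 shift.py|sed -n '2p'
echo '0 0 0.4 0;0 0 0.4 0;0 0 0.4 0' | python3 shift.py|sed -n '2p'
python3 look.py k1
python3 - <<'E'
from m import *
c,i=load("k1")
for e in ell(i,"orange",300,400): print("can",np.round(e,1).tolist(),plane(c,[e[0]],44)[0].round(1))
go([601,293,70],np.pi/2+.0535)
E
```

```text
tool_pos: [553.6, -171.0, 168.0]
tool_pos: [559.6, 67.4, 162.2]
tool_pos: [567.2, 289.3, 113.0]
tool_pos: [566.6, 285.8, 92.8]
blue []
orange [([328.0, 252.6], [297, 225, 63, 56, 2564])]
red []
can [[328.0, 252.6], [56.0, 62.2]] [600.9 294.   44. ]
tcp [567.2 285.8  93.6] shift [-34.1   5.7  23.6] turn -0.007
```

In the tool's units: -34 mm is -0.68, 7 mm is 0.14.

```bash
echo '-0.4 0.1 0 0;-0.68 0.14 0.2 0;-0.68 0.14 0.4 0;-0.68 0.14 0.4 0' | python3 shift.py|sed -n '2p'
python3 look.py k2
python3 - <<'E'
from m import *
c,i=load("k2")
for e in ell(i,"orange",300,400): print("can",np.round(e,1).tolist(),plane(c,[e[0]],44)[0].round(1))
go([601,294,17],np.pi/2+.0535)
E
```

```text
tool_pos: [599.5, 293.9, 71.9]
blue []
orange [([319.5, 222.3], [284, 190, 72, 66, 3377])]
red []
can [[319.5, 222.4], [65.3, 70.6]] [600.9 294.   44. ]
tcp [599.6 294.1  72.6] shift [-1.5 -0.2 55.6] turn -0.007
```

In the tool's units: 56 mm is 1.12, 50 mm is 1.

```bash
echo '-0.02 0 0.6 0;-0.02 0 1 0;-0.02 0 1.12 0;-0.02 0 1.12 0' | python3 shift.py|sed -n '2p;4p'
echo '0 0 0 0;0 0 0 0;0 0 0 0;0 0 0 0;0 0 0 0' | python3 shift.py 40 35|tail -5
echo '0 0 0 0;0 0 0 0' | python3 shift.py|tail -2
echo '0 0 -0.8 0;0 0 -1.6 0;0 0 -2.5 0;0 0 -3.4 0;0 0 -3.4 0' | python3 shift.py|sed -n '2p;4p;5p'
echo '0 0 0 0' | python3 shift.py|sed -n '2p;4p;5p'
python3 look.py k3
python3 -c "
from h import *
go([568,-255.5,185],np.pi/2+.0535)"
```

```text
tool_pos: [600.8, 294.7, 16.8]
wrist_force: [0.2, -0.2, 0.8]
tool_pos: [601.4, 294.9, 17.2]
ee_rot: [-0.074, 3.14, 0.0]
wrist_force: [-0.7, -0.3, 4.1]
grip_width: 48.9
grasp_force: 35.0
grip_width: 48.8
grasp_force: 35.0
tool_pos: [603.7, 295.9, 193.3]
wrist_force: [0.5, 0.7, 0.1]
grip_width: 48.6
tool_pos: [601.2, 294.9, 186.8]
wrist_force: [0.0, -0.9, -2.9]
grip_width: 49.3
blue []
orange [([319.7, 256.6], [274, 216, 92, 83, 5516])]
red []
tcp [600.6 294.6 185.3] shift [  58.5 -547.9    0.7] turn -0.006
```

```bash
echo '0.1 -0.9 0 0;0.2 -1.86 0 0;0.3 -2.8 0 0;0.4 -3.74 0 0;0.5 -4.7 0 0' | python3 shift.py|sed -n '2p;5p'
echo '0.1 -0.9 0 0;0.2 -1.86 0 0;0.3 -2.8 0 0;0.4 -3.74 0 0;0.5 -4.7 0 0' | python3 shift.py|sed -n '2p;5p'
echo '0.1 -0.9 0 0;0.17 -1.56 0 0;0.17 -1.56 0 0' | python3 shift.py|sed -n '2p;5p'
echo '0 0 0.8 0;0 0 1.6 0;0 0 2 0;0 0 2 0;0 0 2 0' | python3 shift.py|sed -n '2p;4p;5p'
python3 look.py k4;python3 -c "
from h import *
go([568,-255.5,30],np.pi/2+.0535)"
```

```text
tool_pos: [585.9, 57.2, 184.5]
grip_width: 48.9
tool_pos: [572.1, -178.5, 184.5]
grip_width: 48.9
tool_pos: [567.1, -258.6, 184.1]
grip_width: 49.0
tool_pos: [568.6, -254.6, 86.4]
wrist_force: [-0.5, -0.1, -0.9]
grip_width: 48.7
blue [([459.9, 214.6], [405, 165, 113, 102, 8596])]
orange [([319.6, 256.6], [274, 215, 92, 84, 5622])]
red [([448.2, 8.9], [418, 0, 63, 23, 1043])]
tcp [ 569.1 -255.    87.4] shift [ 1.2 -0.4 57.4] turn -0.006
```

In the tool's units: 52 mm is 1.04, 40 mm is 0.8.

```bash
echo '0.02 0 0.4 0;0.02 0 0.8 0;0.02 0 1.04 0;0.02 0 1.04 0' | python3 shift.py|sed -n '2p;4p;5p'
for i in 1 2 3 4 5; do echo '0 0 0.02 0;0 0 0.04 0;0 0 0.04 0' | python3 shift.py|sed -n '2p;4p;5p'; done
```

```text
tool_pos: [567.3, -255.0, 34.2]
wrist_force: [-1.4, 0.2, -0.7]
grip_width: 48.8
tool_pos: [568.1, -255.6, 33.5]
wrist_force: [-0.2, 0.7, -1.8]
grip_width: 48.9
tool_pos: [567.6, -255.3, 30.7]
wrist_force: [-0.5, 0.7, -1.2]
grip_width: 48.7
tool_pos: [567.6, -255.3, 28.5]
wrist_force: [0.9, 0.5, -2.3]
grip_width: 48.7
tool_pos: [567.6, -255.3, 26.6]
wrist_force: [0.2, -0.9, -1.5]
grip_width: 48.9
tool_pos: [567.6, -255.3, 24.6]
wrist_force: [0.4, -0.1, -1.1]
grip_width: 48.8
```

```bash
for i in 1 2 3 4; do echo '0 0 0.01 0;0 0 0.02 0;0 0 0.02 0' | python3 shift.py|sed -n '2p;4p;5p'; done
```

```text
tool_pos: [567.7, -255.3, 23.7]
wrist_force: [-0.6, 0.3, -1.8]
grip_width: 48.9
tool_pos: [567.6, -255.3, 22.6]
wrist_force: [0.2, 0.8, -1.6]
grip_width: 48.6
tool_pos: [567.6, -255.3, 21.6]
wrist_force: [0.1, -0.6, -1.1]
grip_width: 48.8
tool_pos: [567.6, -255.3, 20.6]
wrist_force: [0.4, 0.4, -2.1]
grip_width: 48.6
```

```bash
for i in 1 2 3; do echo '0 0 0.01 0;0 0 0.02 0;0 0 0.02 0' | python3 shift.py|sed -n '2p;4p;5p'; done
```

```text
tool_pos: [567.6, -255.3, 19.7]
wrist_force: [-0.4, 0.7, -0.1]
grip_width: 48.7
tool_pos: [567.6, -255.3, 18.7]
wrist_force: [0.1, -0.2, -2.3]
grip_width: 48.5
tool_pos: [567.7, -255.4, 18.2]
wrist_force: [-3.0, 1.4, 4.1]
grip_width: 48.6
```

In the tool's units: -140 mm is -2.8, -130 mm is -2.6.

```bash
echo '0 0 0 0;0 0 0 0;0 0 0 0' | python3 shift.py 62|tail -2
echo '0 0 -0.3 0;0 0 -1 0;0 0 -1.9 0;0 0 -2.8 0;0 0 -2.8 0' | python3 shift.py|sed -n '2p;4p;5p'
echo '0.8 0 0 0;1.6 0 -0.4 0;2.4 0 -1.2 0;2.6 0 -2 0;2.6 0 -2.6 0' | python3 shift.py 0|sed -n '2p'
echo '0 0 0 0' | python3 shift.py|sed -n '2p'
python3 look.py k5
python3 -c "
from m import *
c,i=load('k5')
for col,z in(('blue',98),('orange',45)):
  for e in ell(i,col,300,400): print(col,np.round(e,1).tolist(),plane(c,[e[0]],z)[0].round(1))
cv2.imwrite('pics/fin1.png',np.vstack([cv2.resize(i[100:330,100:540,::-1],(600,314)),cv2.resize(arm.read_camera('side')[170:400,200:640,::-1],(600,286))[:286]]))"
```

```text
grip_width: 61.1
grasp_force: 6.1
tool_pos: [570.5, -256.9, 164.6]
wrist_force: [0.3, -0.5, 0.3]
grip_width: 62.0
tool_pos: [436.5, -261.9, 290.6]
tool_pos: [438.8, -262.6, 291.9]
blue [([386.9, 250.5], [365, 223, 45, 55, 1745]), ([30.7, 289.3], [0, 259, 72, 62, 977]), ([68.7, 364.5], [58, 357, 27, 24, 335]), ([102.9, 384.8], [90, 373, 27, 25, 455])]
orange [([321.3, 247.8], [305, 233, 33, 31, 831])]
red [([364.2, 189.0], [353, 178, 23, 23, 404])]
blue [[386.4, 250.7], [41.0, 57.1]] [ 540.7 -175.9   98. ]
blue [[28.7, 290.8], [27.5, 105.5]] [ 621.6 -636.4   98. ]
blue [[61.7, 391.5], [10.2, 26.5]] [ 791.  -625.3   98. ]
blue [[102.9, 385.0], [21.7, 27.1]] [ 775.2 -562.4   98. ]
orange [[321.5, 247.8], [31.0, 34.0]] [ 566.6 -255.3   45. ]
```

View pics/fin1.png

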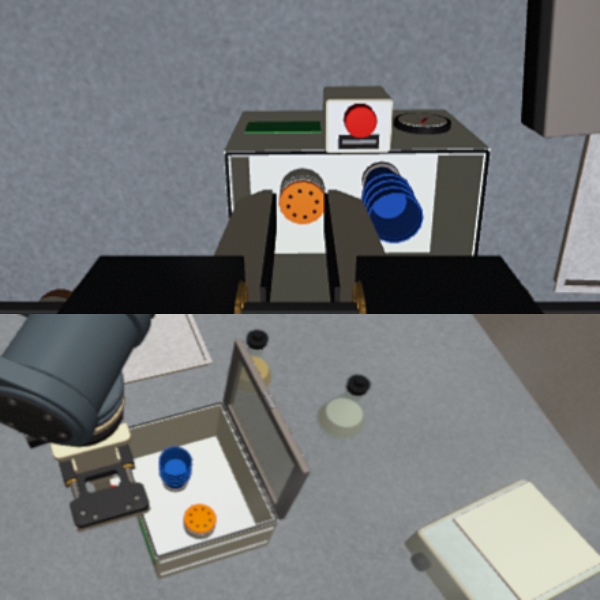

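The canister stands upright at (302,200) and the cups are nested straight at (392,205) in the wrist crop. Next I go over and behind the lid.

In the tool's units: -58 mm is -1.16, -30 mm is -0.6.

```bash
echo '0 0 -0.6 0;0 0 -1.16 0;0 0 -1.16 0' | python3 shift.py|sed -n '2p'
python3 -c "
from h import *
go([708.5,-203,350],np.pi/2+.0535)"
```

```text
tool_pos: [438.7, -261.9, 347.3]
tcp [ 438.7 -261.9  347.3] shift [-272.3   46.1   -2.2] turn -0.006
```

In the tool's units: -225 mm is -4.5, -180 mm is -3.6.

```bash
echo '-0.9 0.16 -0.06 0;-1.8 0.32 -0.06 0;-2.7 0.46 -0.06 0;-3.6 0.62 -0.06 0;-4.5 0.76 -0.06 0' | python3 shift.py|sed -n '2p;4p'
echo '-0.8 0.14 0 0;-0.96 0.16 0 0;-0.96 0.16 0 0;-0.96 0.16 0 0' | python3 shift.py|sed -n '2p;4p'
python3 -c "
from h import *
go([703.5,-203,272],np.pi/2+.0535); print(arm.observe()['joints'].round(2))"
```

```text
tool_pos: [662.3, -212.0, 345.9]
wrist_force: [-0.8, -0.9, 1.1]
tool_pos: [707.9, -202.7, 346.9]
wrist_force: [-0.3, -0.2, -0.3]
tcp [ 707.9 -202.7  346.9] shift [ 4.3 -0.1 74.9] turn -0.006
[-0.34  0.65  0.83 -0.    1.67 -1.96]
```

Units first: shifts go in units of 50 mm and turns go in units of 0.25 rad. So 75 mm is 1.5, 60 mm is 1.2.

```bash
echo '0 0 0.6 0;0 0 1.2 0;0 0 1.5 0;0 0 1.5 0;0 0 1.5 0' | python3 shift.py|sed -n '2p;4p'
echo '0.2 0 0 0;0.4 0 0 0;0.56 0 0 0;0.72 0 0 0;0.84 0 0 0' | python3 shift.py|sed -n '2p;4p'
echo '0.2 0 0 0;0.4 0 0.02 0;0.6 0 0.04 0;0.8 0 0.06 0' | python3 shift.py|sed -n '2p;4p'
echo '0 0 0 0' | python3 shift.py|sed -n '2p;4p'
```

```text
tool_pos: [708.0, -203.0, 274.8]
wrist_force: [0.6, 0.0, 0.4]
tool_pos: [666.0, -204.8, 274.6]
wrist_force: [0.2, 0.5, 0.2]
tool_pos: [626.0, -206.6, 271.0]
wrist_force: [0.1, -0.5, 0.5]
tool_pos: [625.8, -206.6, 271.2]
wrist_force: [1.9, 0.5, -0.2]
```

In the tool's units: 65 mm is 1.3, 53 mm is 1.06.

```bash
echo '0.26 0 0.08 0;0.52 0 0.18 0;0.8 0 0.32 0;1.06 0 0.5 0;1.3 0 0.68 0' | python3 shift.py|sed -n '2p;4p'
echo '0.2 0 0.16 0;0.38 0 0.32 0;0.7 0 0.7 0;0.96 0 1.14 0;1.14 0 1.6 0' | python3 shift.py|sed -n '2p;4p'
echo '0.06 0 0.24 0;0.1 0 0.4 0;0.12 0 0.54 0;0.12 0 0.54 0' | python3 shift.py|sed -n '2p;4p'
python3 -c "
from h import *
cv2.imwrite('pics/s5.png',cv2.resize(arm.read_camera('side')[200:400,220:440,::-1],(660,600)))"
```

```text
tool_pos: [561.6, -209.7, 237.0]
wrist_force: [0.9, -0.4, 0.9]
tool_pos: [504.6, -212.6, 156.8]
wrist_force: [2.1, -1.5, 1.1]
tool_pos: [498.9, -212.6, 129.5]
wrist_force: [-0.2, 0.7, 2.9]
```

View pics/s5.png

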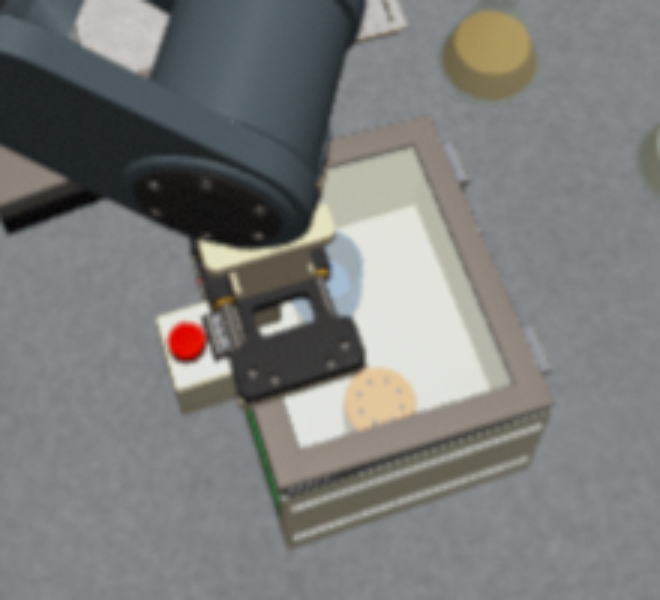

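The lid is almost shut under the fingers, and the canister and stack show through the pane. Now I press it down slowly.

```bash
echo '0.06 0 0.08 0;0.1 0 0.14 0;0.1 0 0.18 0;0.1 0 0.18 0' | python3 shift.py|sed -n '2p;4p'
for i in 1 2 3 4 5; do echo '0 0 0.01 0;0 0 0.02 0;0 0 0.02 0' | python3 shift.py|sed -n '2p;4p'; done
```

```text
tool_pos: [494.1, -213.1, 121.3]
wrist_force: [2.4, 0.3, 5.7]
tool_pos: [494.0, -213.0, 120.3]
wrist_force: [1.0, 0.0, 4.9]
tool_pos: [493.9, -213.0, 118.9]
wrist_force: [2.2, -1.1, 3.9]
tool_pos: [493.1, -212.6, 117.3]
wrist_force: [0.4, -0.7, 0.9]
tool_pos: [493.1, -212.6, 116.5]
wrist_force: [-2.5, 0.5, 2.1]
tool_pos: [493.3, -212.6, 116.2]
wrist_force: [-5.0, 1.4, 9.6]
```

In the tool's units: 0.8 mm is 0.016, 0.5 mm is 0.01.

```bash
echo '0 0 0.01 0;0 0 0.016 0;0 0 0.016 0' | python3 shift.py|sed -n '2p;4p'
for i in 1 2 3 4; do echo '0 0 -0.014 0;0 0 -0.03 0' | python3 shift.py|sed -n '2p;4p'; done
```

```text
tool_pos: [493.3, -212.7, 116.1]
wrist_force: [-7.1, 3.0, 18.5]
tool_pos: [493.4, -212.7, 116.6]
wrist_force: [-0.8, -0.1, 2.5]
tool_pos: [493.6, -212.8, 117.8]
wrist_force: [-0.4, -0.9, -0.3]
tool_pos: [493.6, -212.8, 119.4]
wrist_force: [-0.4, -0.1, 0.1]
tool_pos: [493.6, -212.8, 121.0]
wrist_force: [-0.1, 0.1, 0.1]
```

Zero force while lifting means the catch holds. Now I retreat and verify.

In the tool's units: -180 mm is -3.6, -140 mm is -2.8.

```bash
echo '0 0 -0.4 0;0 0 -1.2 0;0 0 -2 0;0 0 -2.8 0;0.4 0 -3.6 0' | python3 shift.py|sed -n '2p'
echo '0.8 0 0 0;1.6 0 0 0;1.6 0.8 0 0;1.6 1.6 0 0;1.6 1.6 0 0' | python3 shift.py|sed -n '1,2p'
python3 -c "
from h import *
t=arm.read_camera('top')[140:300,180:500,::-1]; s=arm.read_camera('side')[100:400,200:440,::-1]
cv2.imwrite('pics/end.png',np.hstack([cv2.resize(t,(480,240))[:240],cv2.resize(s,(192,240))]))"
```

```text
tool_pos: [474.2, -213.6, 302.5]
time_s: 67.3
tool_pos: [389.3, -134.9, 301.4]
```

View pics/end.png

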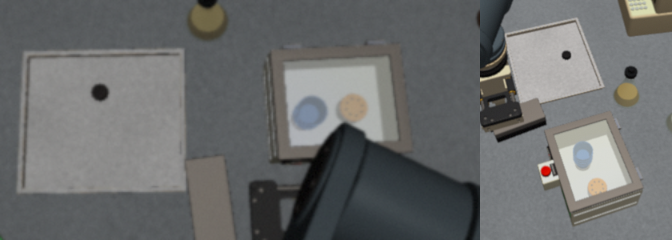

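The lid is shut over the stack at (310,112) and the canister at (354,107). Only the cap is left in the tray, and nothing else has moved.

```bash
python3 -c "
from workcell import arm
print(arm.finish_job())"
```

```text
the job is handed in; nothing more can be done
None
```

The job is handed in, with no verdict returned: all three cups are nested home in cup0, the canister stands upright beside the stack, the lid is caught shut, and the flask, case and cap were not touched.

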